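# Fit a fresh toner bottle to the desk printer

### The arm

A 7-joint arm with a two-finger parallel gripper is mounted at the origin on the work surface. World frame = base frame: x ahead of the robot, y to its left, z up, the work surface at z = 0. Lengths are in m, angles in rad, forces in N, time in s.
With the tool pointing down it reaches from about 0.425 to 0.925 m from the base axis. Payload 6.8 kg.
Tool frame: the origin (TCP) lies at the very end of the fingers, on their centre line; the grasp point (between the pads) lies 19 mm behind it; z points along the fingers, y is the line along which they close (so a half turn about z gives the same grasp; the last joint's range is limited). The gripper opens to 85 mm and grips with 20 to 120 N. Pads are 22 mm wide; open, the fingers measure 114 mm over their backs; the gripper's body (76 mm by 85 mm) begins 54 mm behind the grasp point. The pads swing forward as they close: fully open they stand 13 mm farther back than shut.
Start: joints at [-0.108, 0.477, 0.022, 1.555, -0.011, 1.109, -0.083], TCP at [0.675, 0, 0.231] pointing down, gripper open.
Joint ranges: [-2.96, 2.96], [-0.34, 2.1], [-1.41, 1.46], [0.24, 2.44], [-1.37, 4.51], [0.17, 1.92], [-2.96, 2.96]. Speed limits (rad/s): [2.39, 2.39, 3.14, 3.14, 3.14, 3.14, 3.14].

### API

Orientations are given as a rotation vector (axis times angle).
In Python, from bench import get_obs, grab_frame, hand_in gives the robot as it stands.
- The arm moves only by the tool drive_tool, never from a script. Its argument "rows" is a list of rows, each an object with "offset": the shift along the tool's x, y, z as a fraction of full scale, a list of three; "rotation": the turn, a rotation vector about the tool's x, y, z as a fraction of full scale, a list of three; "claw": the opening, from 0 (shut) to 1 (fully open). In form: [{"offset": [tx, ty, tz], "rotation": [wx, wy, wz], "claw": claw}, ...]. A call has 1 to 20 rows; each row is the pose to reach, as a shift and turn from the pose commanded when the call began, along the tool's axes at that moment; what a row does not reach only later rows make up. Full scale, the value 1, is 0.15 m for a shift and 2 rad for a turn. A row lasts 1/12 s, in which the tool goes at most 41.7 mm and 7.16 degrees, less where a joint would pass 70% of its speed; a pose out of reach is approached as far as the arm can. A call with a number of a shift or a turn outside -1 to 1 is refused whole. A call with a gripper value outside its range is refused whole. The fingers move at their own pace and stop on an object; "force" is the grip in N (left out, the last holds). Time passes only in rows, so rows that repeat a pose let the fingers close. It gives the time, the measured TCP pose, the force, the opening and the grip force at its end, in the units of the state.
- get_obs(): the state, without advancing time (a new reading comes with each control period).
- grab_frame(name): name is "scene" or "side" or "wrist"; returns a dict with "frame" (480x640x3 uint8, red, green, blue), "z_map" (480x640 float32, m along the optical axis (not along the pixel's ray), 0 where there is no reading), "vfov" (degrees; the focal length in pixels is half the picture's height over the tangent of half this angle, whatever the lens; pixels are square), "cx", "cy" (the principal point, pixels), "R" (3x3) and "t" (3): a world point X has camera coordinates R X + t. Camera axes: x right, y down, z forward; pixel columns grow to the right and rows downward; lengths in m; the calibration is good to about 2 mm. A picture is of the moment at which its call begins.
- hand_in(): hands the job in; it is judged then, once.
The state is a dict: "clock": time; "joints": joint angles; "qvel": joint speeds; "tau": joint torques, N m; "tcp_pos": TCP position; "orientation": TCP orientation; "contact_force": force on the tool from outside, world axes, zero at the start; "moment": the same for the moment, N m; "grip_width": finger opening in m; "gripper_force": force on a finger pad.
Only numpy, scipy, OpenCV 4.12 (cv2) and the standard library are available. Lean on these libraries where they do the work, as an engineer would, in place of code of your own. Each camera call takes 0.05 s, during which the arm holds its last target. There are 200 camera calls.

### The job

Fit the fresh toner bottle that lies on the desk: stand it upright on the desk on its nozzle end and let go of it, then take it by the orange wing handle on top, push it down into the printer's bayonet collar and turn it a quarter turn clockwise until it is locked, and leave it there. Then press the green button on the printer fully down to restart it. Leave the other things on the desk where they are.

Things in the scene. Friction and masses are not known exactly. Their poses are not given: they have to be found in the camera images.
- toner: Loose toner bottle, 150 mm long, 0.18-0.35 kg. Origin on its long axis, mid-length (27 mm over the desk when lying). +x runs from the nozzle end (x=-75 mm) to the wing end (+75); upright = +x up. Middle (x=-47 to +38): black and blue square body 54 x 54 mm, faces square to y and z. Starts lying on a z face, wing end roughly towards the robot. Stands steadily on its nozzle's flat end.
- toner_nozzle (a point): Centre of the flat end of the bottle's grey round nozzle (48 mm across, 28 mm long), 75 mm from the bottle's origin; axes as the bottle. Two orange bayonet lugs, flush with this end, stick out along +y and -y to 34 mm from the axis; each is 15 mm wide (z) and 8 mm long (x). Set down a little crooked, the bottle rocks for a second or two before it is still.
- toner_wing (a point): Middle of the flat orange wing handle at the other end, 58 mm from the bottle's origin; axes as the bottle. Handle: 37 mm long (bottle x=+38 to +75), 50 mm wide along y (in line with the lugs), 16 mm thick along z: grip it across z.
- printer: Low white desktop printer, fixed, 270 (x) x 340 (y) x 80 mm high. Origin: centre of its underside, on the desk; x to its rear, y to its left, z up.
- socket_mouth (a point): Centre of the mouth of the black bayonet collar (92 mm square, rising 26 mm from the printer's top), 106 mm over the desk; axes as the printer. Bore 54 mm, rim 8 mm thick, two entry slots towards printer +y and -y (white marks), 21 mm wide, reaching 37 mm from the axis. A quarter turn clockwise from above brings the lugs under the green marks (printer x) to a stop; it cannot turn the other way.
- plate (a joint): Travel in m of the sprung plate inside the collar, 0 up to 0.012 (solid stop). The nozzle meets it 8 mm below the mouth; 5 N at first, 0.4 N more per mm. To turn, hold the nozzle's end 17 to 20 mm below the mouth, lugs under the rim. Let go after turning, the spring lifts the lugs to the rim: the bottle stays locked, nozzle's end 16 mm below the mouth.
- start (a joint): Travel of the green start button in m, 0 up, 0.006 fully pressed (about 5 N); it springs back.
- start_top (a point): Centre of the top of the green button, 32 mm across, on the printer's black panel; its top is 22 mm above the printer's casing; press straight down.
- stapler: Loose red stapler, 150 mm long (x) and 38 mm wide, 54 mm high, origin at the centre of its underside. Leave alone.
- mug: Loose white mug, 82 mm across, 95 mm high, handle at +y, origin at the centre of its underside. Leave alone.
- pencup: Loose dark pen cup, 76 mm across, 146 mm high with its pens, origin at the centre of its underside. Leave alone.
- tape: Loose black tape dispenser, 140 (x) x 50 x 67 mm high, origin at the centre of its underside. Leave alone.
- cardbox: Loose black card box with cards, 50 (x) x 100 x 58 mm high, origin at the centre of its underside. Leave alone.
There are look-alikes about, which are no part of the job. What is shaped like the toner but purple is not meant.

How it is judged:
On the way, in this order (a step that is already met when the one before it is completed fails the run):
1. the bottle stands upright on the desk on its nozzle end, let go (angle between toner's own x axis and vertical below 0.1 rad and height (world z) of toner_nozzle below 0.006 m and contact force between the fingers and toner below 0.2 N and linear speed of toner below 0.08 m/s), for 0.2 s.
2. the bottle's nozzle is pushed into the collar, lugs under the rim (horizontal distance between toner_nozzle and socket_mouth below 0.007 m and z of toner_nozzle in the frame of socket_mouth between -0.03 and -0.0135 m and angle between toner's own x axis and vertical below 0.12 rad), for 0.1 s.
3. the bottle is turned a quarter turn and locked, let go (horizontal distance between toner_nozzle and socket_mouth below 0.007 m and z of toner_nozzle in the frame of socket_mouth below -0.0135 m and angle between the y axis of toner and the x axis of printer, either way round below 0.25 rad and contact force between the fingers and toner below 0.2 N), for 0.2 s.
4. the green button is pressed fully down (value of joint start above 0.0045 m), for 0.05 s.
At the end, for the whole second after the job is handed in: The bottle stands upright (within 0.12 rad) and still in the collar, its nozzle's end centred within 7 mm and at least 13.5 mm below the collar's mouth, turned so that its lugs lie within 0.25 rad of the printer's x axis (locked under the rim); the green button is released (all of step 2 and angle between the y axis of toner and the x axis of printer, either way round below 0.25 rad and linear speed of toner below 0.02 m/s and value of joint start below 0.002 m); the robot touches nothing.
It fails at once if a bystander is moved more than 30 mm (distance of any of stapler, mug, pencup, tape, cardbox from where it was at the start of the episode above 0.03 m).
It also fails if it takes over 67 s, if anything falls off the work surface, if the arm or the gripper's body presses on something with over 40 N, if the wrist force passes 120 N, or if a joint passes its speed limit or range.

## Working session

There is one attempt and no reset: what is moved stays moved. The work goes in short steps, Python scripts to look and compute and a tool call to move; the robot and the scene stay as the last step left them, time stands still between calls to the robot, and variables do not carry over. Pictures are saved under pics/ and viewed, at most 10 in all, crops included, and the job is handed in when it is done.

Besides the shell and the picture viewer there is one more tool, called after ">>>" in YAML: its name, and indented under it one key for each argument. drive_tool: Moves the arm, as the interface text tells. Its arguments: {"type":"object","properties":{"rows":{"type":"array","items":{"type":"object","properties":{"offset":{"type":"array","items":{"type":"number"}},"rotation":{"type":"array","items":{"type":"number"}},"claw":{"type":"number"}}}},"force":{"type":"number"}},"required":["rows"]}

```bash
mkdir -p pics
cat > h.py <<'E'
import numpy as np, cv2
from bench import get_obs, grab_frame, hand_in
from scipy.spatial.transform import Rotation as Rn
def pts(g):
    f=240/np.tan(np.radians(g['vfov'])/2); z=g['z_map']
    v,u=np.mgrid[:480,:640]
    P=np.stack([(u-g['cx'])/f*z,(v-g['cy'])/f*z,z],-1)
    W=(P-g['t'])@g['R']; W[z<=0]=np.nan
    return W
def save(g,n): cv2.imwrite('pics/'+n,g['frame'][...,::-1])
E
python3 - <<'E'
from h import *
o=get_obs(); print({k:np.round(v,3) for k,v in o.items()})
a=grab_frame('scene');b=grab_frame('side');
np.savez('a.npz',**a);np.savez('b.npz',**b)
im=np.vstack([a['frame'],b['frame']]); save({'frame':cv2.resize(np.hstack([a['frame'],b['frame']]),(800,300))},'both.png')
save(a,'scene.png')
for g in(a,b): print(g['vfov'],g['cx'],g['cy'],-g['R'].T@g['t'], np.isfinite(pts(g)).mean())
E
```

```text
{'clock': np.float64(0.0), 'joints': array([-0.108,  0.478,  0.022,  1.556, -0.011,  1.109, -0.083]), 'qvel': array([-0.001, -0.   ,  0.   ,  0.001, -0.   , -0.002, -0.   ]), 'tau': array([-1.0000e-03, -5.9644e+01,  1.6080e+00, -2.8119e+01,  1.2000e-02,
        9.0000e-03,  0.0000e+00]), 'tcp_pos': array([ 0.674, -0.   ,  0.23 ]), 'orientation': array([-2.221e+00, -2.221e+00,  2.000e-03]), 'contact_force': array([ 0.489, -0.248,  0.795]), 'moment': array([-0.002,  0.033, -0.022]), 'gripper_force': np.float64(0.0), 'grip_width': np.float64(0.085)}
47.642169275008165 315.4044495414599 244.26037741848603 [ 0.97636598 -0.48968547  1.10246598] 0.99603515625
53.86618327780165 313.4050011071666 239.88415836304523 [0.29888999 0.80524541 0.87927114] 0.9959505208333334
```

View pics/scene.png

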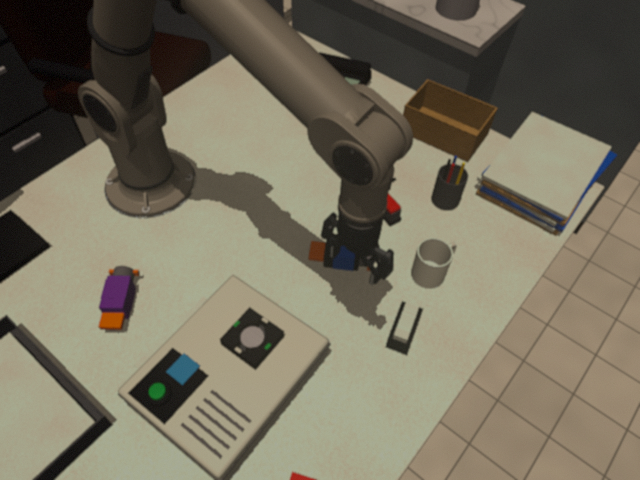

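View pics/both.png

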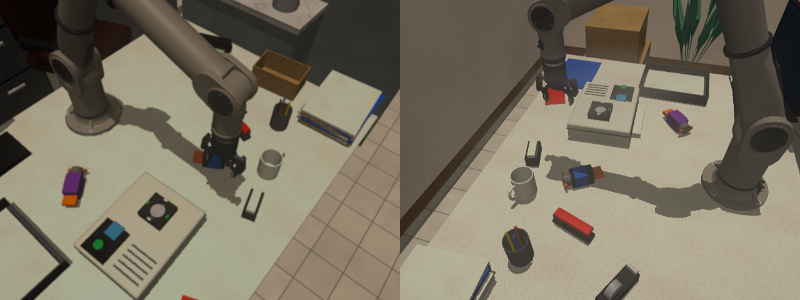

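The scene view shows the printer at about (225,370), its collar at (252,337), the green button at (157,390) and the purple look-alike at (117,295). The toner, with its orange wing, is under the gripper at (335,255) and also visible in the side view at about (296,285). Next I'll measure them.

Run:
```python
from h import *
a=dict(np.load('a.npz'));b=dict(np.load('b.npz'))
save({'frame':cv2.resize(b['frame'][200:380,200:420],None,fx=3,fy=3)},'crop_b.png')
for n,g in(('scene',a),('side',b)):
    W=pts(g);hsv=cv2.cvtColor(g['frame'],cv2.COLOR_RGB2HSV);H,S,V=[hsv[...,i].astype(int) for i in range(3)]
    X,Y,Z=W[...,0],W[...,1],W[...,2]
    def blobs(m,name):
        k,l,st,c=cv2.connectedComponentsWithStats(m.astype(np.uint8))
        for i in range(1,k):
            if st[i,4]>25:
                p=W[l==i]; print(n,name,c[i].round(0),st[i,4],np.nanmedian(p,0).round(4),np.nanmin(p,0).round(3),np.nanmax(p,0).round(3))
    blobs((H>3)&(H<16)&(S>150)&(Z<.2)&(V>60),'orange')
    blobs((H>100)&(H<125)&(S>120)&(Z<.2)&(X>0.3),'blue')
    blobs((H>45)&(H<80)&(S>100)&(Z>.05)&(Z<.15),'green')
    m=(abs(Z-.08)<.006)&(S<70)&(V>110)&(X>.2)&(X<1.2)
    k,l,st,c=cv2.connectedComponentsWithStats(m.astype(np.uint8));i=1+st[1:,4].argmax();p=W[l==i]
    r=cv2.minAreaRect(p[:,:2].astype(np.float32)*1000);print('printer',r,np.nanmedian(p[:,2]))
    # collar
    cx,cy=np.array(r[0])/1000
    q=(abs(Z-.106)<.006)&(np.hypot(X-cx,Y-cy)<.2)&(V<80)
    k,l,st,c=cv2.connectedComponentsWithStats(q.astype(np.uint8));i=1+st[1:,4].argmax();p=W[l==i]
    r=cv2.minAreaRect(p[:,:2].astype(np.float32)*1000);print('collar',r,st[i,4],np.nanmedian(p[:,2]))
W=pts(b);m=(W[...,2]>.012)&(W[...,2]<.15)&(W[...,0]>.35)&(W[...,0]<1.15)&(abs(W[...,1])<.42)
k,l,st,c=cv2.connectedComponentsWithStats(m.astype(np.uint8))
for i in range(1,k):
  if st[i,4]>60:
    p=W[l==i];print('obj',c[i].round(),st[i,4],[tuple(np.round(t,0)) if np.ndim(t) else round(t) for t in cv2.minAreaRect(p[:,:2].astype(np.float32)*1000)],p[:,2].max().round(3))
    if abs(c[i][0]-296)<25 and abs(c[i][1]-283)<25:
        t=p[p[:,2]>.045]; print('toner top',len(t),cv2.minAreaRect(t[:,:2].astype(np.float32)*1000),np.median(t[:,2]))
```

```text
scene orange [317. 251.] 259 [0.5031 0.0981 0.0344] [0.478 0.073 0.024] [0.528 0.128 0.041]
scene orange [135. 272.] 26 [ 0.2195 -0.2219  0.0336] [ 0.213 -0.226  0.024] [ 0.223 -0.215  0.038]
scene orange [112. 320.] 388 [ 0.2808 -0.3358  0.0352] [ 0.25  -0.362  0.022] [ 0.309 -0.308  0.042]
scene blue [603. 167.] 236 [0.9198 0.7929 0.0642] [ 0.891  0.649 -0.311] [0.93 1.33 0.07]
scene blue [495. 195.] 59 [0.7426 0.5406 0.0322] [0.704 0.537 0.025] [0.777 0.553 0.038]
scene blue [346. 256.] 155 [0.572  0.1246 0.0526] [0.548 0.11  0.009] [0.589 0.139 0.059]
scene green [267. 346.] 39 [ 0.6093 -0.1827  0.1063] [ 0.603 -0.19   0.101] [ 0.614 -0.174  0.11 ]
scene green [157. 391.] 268 [ 0.5104 -0.3842  0.1017] [ 0.486 -0.4    0.089] [ 0.526 -0.366  0.107]
printer ((562.7376708984375, -255.96070861816406), (268.50238037109375, 338.1977233886719), 3.3248367309570312) 0.08016068527266208
collar ((569.3630981445312, -185.3722381591797), (93.01395416259766, 93.203125), 3.3459842205047607) 1232 0.10614825567251718
side orange [428. 178.] 66 [ 0.2874 -0.3349  0.0364] [ 0.263 -0.359  0.032] [ 0.3
[... 1126 characters left out ...]
77407174903
obj [331. 181.] 9523 [(np.float64(542.0), np.float64(-251.0)), (np.float64(309.0), np.float64(344.0)), 3] 0.113
obj [213. 243.] 893 [(np.float64(779.0), np.float64(74.0)), (np.float64(51.0), np.float64(107.0)), 17] 0.065
obj [291. 280.] 1660 [(np.float64(548.0), np.float64(135.0)), (np.float64(151.0), np.float64(69.0)), 32] 0.061
toner top 911 ((564.2291870117188, 145.55905151367188), (112.6225357055664, 58.17134094238281), 31.791515350341797) 0.05513821383856015
obj [196. 292.] 1896 [(np.float64(732.0), np.float64(254.0)), (np.float64(81.0), np.float64(110.0)), 14] 0.101
obj [278. 359.] 1716 [(np.float64(517.0), np.float64(340.0)), (np.float64(38.0), np.float64(150.0)), 73] 0.06
```

View pics/crop_b.png

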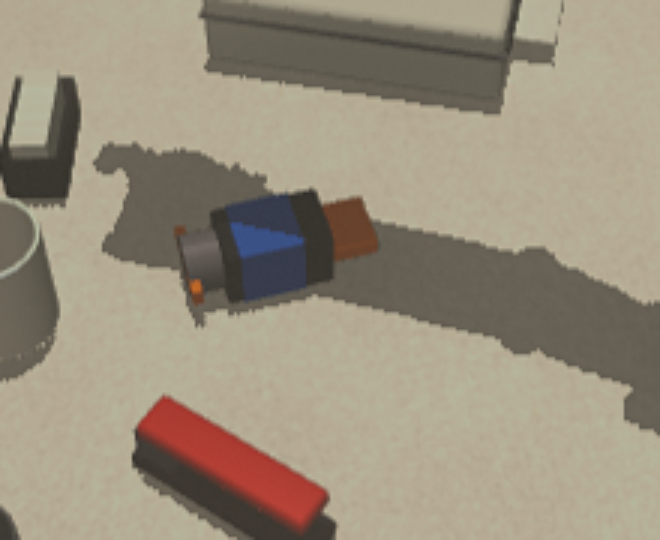

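Toner origin is about (0.549, 0.134) with the nozzle pointing along +32°. The rectangle is 151 x 69 mm, which matches the bottle with its lugs. The collar is at (0.569, -0.185), yaw 3.3°, 93 mm square, z 0.106. 

Plan:
1. Grip the body with the tool tilted 40° outward.
2. Lift, turn the tool half round, then tilt outward 50° to stand the bottle.

```bash
cat >> h.py <<'E'
import json,os,sys
D=np.pi/180
def frame(az,tilt,yaw=None):
    """tool z tilted 'tilt' deg from down towards azimuth az; closing axis y horizontal at az-90 (+180 if yaw)"""
    u=np.array([np.cos(az*D),np.sin(az*D),0]); d=np.sin(tilt*D)*u-np.cos(tilt*D)*np.array([0,0,1])
    s=-1 if yaw is None else yaw
    y=s*np.array([-u[1],u[0],0]); return np.stack([np.cross(y,d),y,d],1)
def cmd():
    if os.path.exists('cmd.json'): c=json.load(open('cmd.json')); return np.array(c['p']),np.array(c['R'])
    return np.array([.675,0,.231]),Rn.from_rotvec([-2.2214,-2.2214,0]).as_matrix()
def setcmd(p,R): json.dump({'p':np.array(p).tolist(),'R':np.array(R).tolist()},open('cmd.json','w'))
def plan(*wps):
    """print rows relative to present command for waypoints (p,R); last becomes command"""
    p0,R0=cmd(); q,Q=p0,R0
    for p,R in wps:
        o=np.round(R0.T@(p-p0)/.15,3); r=np.round(Rn.from_matrix(R0.T@R).as_rotvec()/2,3)
        n=max(np.linalg.norm(p-q)/.0417,Rn.from_matrix(Q.T@R).magnitude()/D/7.16)
        print(o.tolist(),r.tolist(),'rows>=%.1f'%n); q,Q=p,R
    setcmd(p0+R0@(o*.15),R0@Rn.from_rotvec(r*2).as_matrix())
def meas():
    o=get_obs();p,R=cmd();M=Rn.from_rotvec(o['orientation']).as_matrix()
    print('t',o['clock'].round(2),'dp mm',((o['tcp_pos']-p)*1e3).round(1),'drot deg',(Rn.from_matrix(R.T@M).as_rotvec()/D).round(2),'q',o['joints'].round(2),'w',round(float(o['grip_width']),4),'F',o['contact_force'].round(1))
E
python3 - <<'E'
from h import *
R=frame(32,40); g=np.array([.549,.134,.030]); p=g+.023*R[:,2]
plan((p-.12*R[:,2]+[0,0,.02],R),(p-.10*R[:,2],R))
E
```

```text
[0.673, -1.192, 0.711] [-0.176, 0.318, 0.485] rows>=9.7
[0.718, -1.12, 0.947] [-0.176, 0.318, 0.485] rows>=0.9
```

```bash
rm cmd.json
python3 - <<'E'
from h import *
R=frame(32,40); g=np.array([.549,.134,.030]); p=g+.023*R[:,2]
p0,_=cmd(); a=p-.12*R[:,2]+[0,0,.02]
plan((p0*.3+a*.7,R))
E
```

```text
[0.471, -0.835, 0.498] [-0.176, 0.318, 0.485] rows>=9.7
```

>>> drive_tool:
  rows:
    - {"offset": [0.05, -0.08, 0.05], "rotation": [-0.018, 0.032, 0.049], "claw": 1}
    - {"offset": [0.094, -0.167, 0.1], "rotation": [-0.035, 0.064, 0.097], "claw": 1}
    - {"offset": [0.141, -0.25, 0.149], "rotation": [-0.053, 0.095, 0.146], "claw": 1}
    - {"offset": [0.188, -0.334, 0.199], "rotation": [-0.07, 0.127, 0.194], "claw": 1}
    - {"offset": [0.236, -0.418, 0.249], "rotation": [-0.088, 0.159, 0.242], "claw": 1}
    - {"offset": [0.283, -0.501, 0.299], "rotation": [-0.106, 0.191, 0.291], "claw": 1}
    - {"offset": [0.33, -0.585, 0.349], "rotation": [-0.123, 0.223, 0.34], "claw": 1}
    - {"offset": [0.377, -0.668, 0.398], "rotation": [-0.141, 0.254, 0.388], "claw": 1}
    - {"offset": [0.424, -0.752, 0.448], "rotation": [-0.158, 0.286, 0.437], "claw": 1}
    - {"offset": [0.471, -0.835, 0.498], "rotation": [-0.176, 0.318, 0.485], "claw": 1}
    - {"offset": [0.471, -0.835, 0.498], "rotation": [-0.176, 0.318, 0.485], "claw": 1}

```text
clock: 1.02
tcp_pos: [0.5514, 0.0661, 0.1683]
orientation: [-2.677, -0.795, -0.93]
contact_force: [-0.2, -0.2, 0.4]
grip_width: 0.0854
gripper_force: 0.0
```

Run:
```python
from h import *
meas(); print(cmd())
a=grab_frame('scene');W=pts(a)
b=grab_frame('side');V=pts(b)
for n,W in(('scene',W),('side',V)):
    m=(W[...,2]>.012)&(W[...,2]<.065)&(np.hypot(W[...,0]-.549,W[...,1]-.134)<.1)
    k,l,st,c=cv2.connectedComponentsWithStats(m.astype(np.uint8))
    i=1+st[1:,4].argmax();p=W[l==i];print(n,len(p),cv2.minAreaRect(p[:,:2].astype(np.float32)*1000),p[:,2].max())
R=frame(32,40); g=np.array([.549,.134,.030]); p=g+.023*R[:,2]
plan((p-.10*R[:,2],R),(p,R))
```

```text
Traceback (most recent call last):
  File "h.py", line 32, in meas
    print('t',o['clock'].round(2),'dp mm',((o['tcp_pos']-p)*1e3).round(1),'drot deg',(Rn.from_matrix(R.T@M).as_rotvec()/D).round(2),'q',o['joints'].round(2),'w',round(float(o['grip_width']),4),'F',o['contact_force'].round(1))
              ^^^^^^^^^^^^^^^^
AttributeError: 'float' object has no attribute 'round'
```

```bash
sed -i "s/o\['clock'\].round(2)/round(float(o['clock']),2)/" h.py
python3 - <<'E'
from h import *
meas(); print(cmd()[0])
a=grab_frame('scene');W=pts(a)
b=grab_frame('side');V=pts(b)
for n,W in(('scene',W),('side',V)):
    m=(W[...,2]>.012)&(W[...,2]<.065)&(np.hypot(W[...,0]-.549,W[...,1]-.134)<.1)
    k,l,st,c=cv2.connectedComponentsWithStats(m.astype(np.uint8))
    i=1+st[1:,4].argmax();p=W[l==i];print(n,len(p),cv2.minAreaRect(p[:,:2].astype(np.float32)*1000),p[:,2].max())
R=frame(32,40); g=np.array([.549,.134,.030]); p=g+.023*R[:,2]
plan((p-.10*R[:,2],R),(p,R))
E
```

```text
t 1.02 dp mm [ 1.6 -4.5 12. ] drot deg [ 1.22 -1.46 -0.65] q [ 0.55  0.28 -0.65  2.3  -1.35  0.18  0.27] w 0.0854 F [-0.2 -0.2  0.4]
[0.5497469  0.0706531  0.15630812]
scene 1441 ((549.471435546875, 131.59095764160156), (149.74755859375, 72.3980484008789), 32.41718673706055) 0.05921089359252725
side 1662 ((549.1060180664062, 134.40121459960938), (150.24119567871094, 69.82919311523438), 32.51343536376953) 0.06001393156712198
[-0.373, -0.36, 0.273] [-0.0, 0.0, -0.0] rows>=2.1
[-0.372, -0.36, 0.94] [-0.0, 0.0, -0.0] rows>=2.4
```

The full 40° tilt hits joint limits (J5 and J6). I'll use a 28° outward tilt here, then stand the bottle with about 60° inward tilt at shorter reach. No half turn is needed.

Run:
```python
from h import *
o=get_obs(); setcmd(o['tcp_pos'],Rn.from_rotvec(o['orientation']).as_matrix())
R=frame(32.4,28); g=np.array([.5493,.133,.030])-.008*np.array([.844,.536,0]); p=g+.023*R[:,2]
plan((p-.10*R[:,2],R))
```

```text
[-0.34, -0.397, 0.341] [-0.007, -0.092, 0.002] rows>=2.2
```

>>> drive_tool:
  rows:
    - {"offset": [-0.1, -0.1, 0.1], "rotation": [-0.002, -0.03, 0.001], "claw": 1}
    - {"offset": [-0.2, -0.25, 0.2], "rotation": [-0.004, -0.06, 0.001], "claw": 1}
    - {"offset": [-0.34, -0.397, 0.341], "rotation": [-0.007, -0.092, 0.002], "claw": 1}
    - {"offset": [-0.34, -0.397, 0.341], "rotation": [-0.007, -0.092, 0.002], "claw": 1}
    - {"offset": [-0.34, -0.397, 0.341], "rotation": [-0.007, -0.092, 0.002], "claw": 1}

```text
clock: 1.53
tcp_pos: [0.5223, 0.1042, 0.1093]
orientation: [-2.789, -0.822, -0.721]
contact_force: [-0.5, 0.0, -0.7]
grip_width: 0.0854
gripper_force: 0.0
```

Run:
```python
from h import *
meas()
o=get_obs(); M=Rn.from_rotvec(o['orientation']).as_matrix()
R=frame(32.4,28); g=np.array([.5493,.133,.030])-.008*np.array([.844,.536,0]); p=g+.023*R[:,2]
plan((p-.05*R[:,2],R),(p,R))
```

```text
t 1.53 dp mm [10.2 -5.2 11.3] drot deg [ 0.4   1.05 -0.39] q [-0.17  0.29 -0.04  2.34 -1.34  0.17  0.1 ] w 0.0854 F [-0.5  0.  -0.7]
[-0.0, 0.0, 0.333] [-0.0, -0.0, -0.0] rows>=1.2
[-0.0, 0.001, 0.666] [-0.0, -0.0, -0.0] rows>=1.2
```

The pose sits on a bad joint branch with J5 and J6 at their limits. I'll straighten up with the tool vertical. Then I'll grip with a small tilt and stand the bottle by tilting sideways, which uses positive J5 where there is room.

Run:
```python
from h import *
o=get_obs(); setcmd(o['tcp_pos'],Rn.from_rotvec(o['orientation']).as_matrix())
R=frame(32.4,0)
plan((np.array([.56,.12,.2]),R))
```

```text
[0.528, 0.046, -0.399] [-0.003, -0.254, 0.004] rows>=4.1
```

>>> drive_tool:
  rows:
    - {"offset": [0.13, 0.01, -0.15], "rotation": [-0.001, -0.06, 0.001], "claw": 1}
    - {"offset": [0.26, 0.02, -0.25], "rotation": [-0.001, -0.12, 0.002], "claw": 1}
    - {"offset": [0.39, 0.03, -0.35], "rotation": [-0.002, -0.18, 0.003], "claw": 1}
    - {"offset": [0.528, 0.046, -0.399], "rotation": [-0.003, -0.254, 0.004], "claw": 1}
    - {"offset": [0.528, 0.046, -0.399], "rotation": [-0.003, -0.254, 0.004], "claw": 1}
    - {"offset": [0.528, 0.046, -0.399], "rotation": [-0.003, -0.254, 0.004], "claw": 1}
    - {"offset": [0.528, 0.046, -0.399], "rotation": [-0.003, -0.254, 0.004], "claw": 1}

```text
clock: 2.12
tcp_pos: [0.5625, 0.1173, 0.2058]
orientation: [-3.005, -0.874, -0.068]
contact_force: [1.7, 1.0, 0.0]
grip_width: 0.0854
gripper_force: 0.0
```

Run:
```python
from h import *
meas()
o=get_obs(); setcmd(o['tcp_pos'],Rn.from_rotvec(o['orientation']).as_matrix())
R=frame(32.4,8); g=np.array([.5493,.133,.030])-.008*np.array([.844,.536,0]); p=g+.023*R[:,2]
plan((p-.07*R[:,2],R))
```

```text
t 2.12 dp mm [ 2.5 -2.6  5.8] drot deg [-0.06  2.65 -0.04] q [-0.8   0.36  0.63  1.89 -0.28  0.93 -1.05] w 0.0854 F [1.7 1.  0. ]
[-0.154, -0.136, 0.856] [0.0, 0.047, 0.0] rows>=3.2
```

>>> drive_tool:
  rows:
    - {"offset": [-0.04, -0.03, 0.21], "rotation": [0, 0.012, 0], "claw": 1}
    - {"offset": [-0.08, -0.07, 0.43], "rotation": [0, 0.024, 0], "claw": 1}
    - {"offset": [-0.12, -0.1, 0.64], "rotation": [0, 0.036, 0], "claw": 1}
    - {"offset": [-0.154, -0.136, 0.856], "rotation": [0, 0.047, 0], "claw": 1}
    - {"offset": [-0.154, -0.136, 0.856], "rotation": [0, 0.047, 0], "claw": 1}
    - {"offset": [-0.154, -0.136, 0.856], "rotation": [0, 0.047, 0], "claw": 1}

```text
clock: 2.62
tcp_pos: [0.532, 0.1282, 0.0706]
orientation: [-2.965, -0.868, -0.197]
contact_force: [0.6, 0.0, 0.7]
grip_width: 0.0854
gripper_force: 0.0
```

Run:
```python
from h import *
meas()
o=get_obs(); print(o['qvel'].round(3))
```

```text
t 2.62 dp mm [-5.   3.  -5.9] drot deg [ 0.57 -0.24 -0.18] q [-0.69  0.47  0.45  2.11 -0.5   0.53 -0.86] w 0.0854 F [0.6 0.  0.7]
[ 0.004 -0.039  0.021 -0.061  0.002  0.006 -0.003]
```

>>> drive_tool:
  rows:
    - {"offset": [0, 0, 0], "rotation": [0, 0, 0], "claw": 1}
    - {"offset": [0, 0, 0], "rotation": [0, 0, 0], "claw": 1}

```text
clock: 2.78
tcp_pos: [0.5351, 0.1289, 0.0731]
orientation: [-2.963, -0.866, -0.208]
contact_force: [0.9, -0.7, 0.2]
grip_width: 0.0855
gripper_force: 0.0
```

Run:
```python
from h import *
meas()
o=get_obs(); print(o['qvel'].round(3))
R=frame(32.4,8); g=np.array([.5493,.133,.030])-.008*np.array([.844,.536,0]); p=g+.023*R[:,2]
setcmd(o['tcp_pos'],Rn.from_rotvec(o['orientation']).as_matrix())
plan((p-.03*R[:,2],R),(p,R))
```

```text
t 2.78 dp mm [-1.9  3.7 -3.4] drot deg [ 0.54  0.19 -0.13] q [-0.69  0.47  0.45  2.11 -0.51  0.53 -0.86] w 0.0855 F [ 0.9 -0.7  0.2]
[ 0.01  -0.003 -0.013  0.009 -0.014 -0.008  0.009]
[-0.0, 0.03, 0.243] [-0.004, -0.001, 0.001] rows>=0.9
[-0.001, 0.031, 0.443] [-0.004, -0.001, 0.001] rows>=0.7
```

>>> drive_tool:
  rows:
    - {"offset": [0, 0.02, 0.12], "rotation": [-0.002, 0, 0], "claw": 1}
    - {"offset": [0, 0.03, 0.243], "rotation": [-0.004, -0.001, 0.001], "claw": 1}
    - {"offset": [0, 0.031, 0.35], "rotation": [-0.004, -0.001, 0.001], "claw": 1}
    - {"offset": [0, 0.031, 0.443], "rotation": [-0.004, -0.001, 0.001], "claw": 1}
    - {"offset": [0, 0.031, 0.443], "rotation": [-0.004, -0.001, 0.001], "claw": 1}
    - {"offset": [0, 0.031, 0.443], "rotation": [-0.004, -0.001, 0.001], "claw": 0}
    - {"offset": [0, 0.031, 0.443], "rotation": [-0.004, -0.001, 0.001], "claw": 0}
    - {"offset": [0, 0.031, 0.443], "rotation": [-0.004, -0.001, 0.001], "claw": 0}
    - {"offset": [0, 0.031, 0.443], "rotation": [-0.004, -0.001, 0.001], "claw": 0}
    - {"offset": [0, 0.031, 0.443], "rotation": [-0.004, -0.001, 0.001], "claw": 0}
    - {"offset": [0, 0.031, 0.443], "rotation": [-0.004, -0.001, 0.001], "claw": 0}
  force: 70

```text
clock: 3.7
tcp_pos: [0.5435, 0.1302, 0.0066]
orientation: [-2.971, -0.863, -0.207]
contact_force: [-2.1, -0.3, 5.2]
grip_width: 0.0531
gripper_force: 74.2
```

Run:
```python
from h import *
meas()
o=get_obs(); print(o['gripper_force'],o['tcp_pos'])
setcmd(o['tcp_pos'],Rn.from_rotvec(o['orientation']).as_matrix())
R=frame(32.4,8); R1=frame(90,8)
print(cmd()[1].round(3),R1.round(3))
p=o['tcp_pos']
plan((p+[0,0,.05],R),(np.array([.55,.08,.16]),R1))
```

```text
t 3.7 dp mm [-1.6 -0.2 -0.7] drot deg [ 0.08 -0.05  0.06] q [-0.6   0.59  0.34  2.1  -0.6   0.4  -0.78] w 0.0531 F [-2.1 -0.3  5.2]
74.18313145637512 [0.54354149 0.13023348 0.00655749]
[[ 0.836  0.536  0.117]
 [ 0.53  -0.844  0.076]
 [ 0.139 -0.002 -0.99 ]] [[ 0.     1.     0.   ]
 [ 0.99  -0.     0.139]
 [ 0.139 -0.    -0.99 ]]
[0.046, -0.001, -0.33] [-0.001, -0.0, -0.0] rows>=1.2
[0.001, 0.304, -1.033] [0.069, -0.001, -0.498] rows>=8.0
```

Gripped: opening is 53 mm, against a 54 mm body. Lift it and turn to azimuth 75°.

Run:
```python
from h import *
o=get_obs();setcmd(o['tcp_pos'],Rn.from_rotvec(o['orientation']).as_matrix())
p=o['tcp_pos']
plan((p+[0,0,.05],frame(32.4,8)),(np.array([.53,.06,.15]),frame(75,8)))
```

```text
[0.046, -0.001, -0.33] [-0.001, -0.0, -0.0] rows>=1.2
[-0.191, 0.345, -0.993] [0.051, -0.0, -0.368] rows>=5.9
```

>>> drive_tool:
  rows:
    - {"offset": [0.02, 0, -0.15], "rotation": [0, 0, 0], "claw": 0}
    - {"offset": [0.046, 0, -0.33], "rotation": [0, 0, 0], "claw": 0}
    - {"offset": [0.02, 0.05, -0.45], "rotation": [0.008, 0, -0.06], "claw": 0}
    - {"offset": [-0.03, 0.11, -0.57], "rotation": [0.017, 0, -0.12], "claw": 0}
    - {"offset": [-0.07, 0.17, -0.69], "rotation": [0.025, 0, -0.18], "claw": 0}
    - {"offset": [-0.11, 0.23, -0.8], "rotation": [0.034, 0, -0.24], "claw": 0}
    - {"offset": [-0.15, 0.29, -0.9], "rotation": [0.042, 0, -0.3], "claw": 0}
    - {"offset": [-0.191, 0.345, -0.993], "rotation": [0.051, 0, -0.368], "claw": 0}
    - {"offset": [-0.191, 0.345, -0.993], "rotation": [0.051, 0, -0.368], "claw": 0}
    - {"offset": [-0.191, 0.345, -0.993], "rotation": [0.051, 0, -0.368], "claw": 0}
    - {"offset": [-0.191, 0.345, -0.993], "rotation": [0.051, 0, -0.368], "claw": 0}

```text
clock: 4.62
tcp_pos: [0.5285, 0.0606, 0.1479]
orientation: [-2.423, -1.853, -0.165]
contact_force: [-0.1, -0.2, -3.1]
grip_width: 0.0531
gripper_force: 75.5
```

Run:
```python
from h import *
meas()
o=get_obs();print(o['tcp_pos']);setcmd(o['tcp_pos'],Rn.from_rotvec(o['orientation']).as_matrix())
plan((np.array([.53,.04,.18]),frame(75,-35)))
```

```text
t 4.62 dp mm [-1.5  0.6 -2.1] drot deg [ 0.17 -0.09  0.18] q [-0.41  0.34  0.31  2.03 -0.33  0.77 -0.14] w 0.0531 F [-0.1 -0.2 -3.1]
[0.52847891 0.06058355 0.14785122]
[-0.099, 0.045, -0.23] [-0.002, -0.375, -0.001] rows>=6.0
```

>>> drive_tool:
  rows:
    - {"offset": [-0.02, 0.01, -0.04], "rotation": [0, -0.06, 0], "claw": 0}
    - {"offset": [-0.035, 0.015, -0.08], "rotation": [0, -0.12, 0], "claw": 0}
    - {"offset": [-0.05, 0.02, -0.12], "rotation": [0, -0.18, 0], "claw": 0}
    - {"offset": [-0.065, 0.03, -0.16], "rotation": [0, -0.24, 0], "claw": 0}
    - {"offset": [-0.08, 0.04, -0.2], "rotation": [-0.001, -0.31, 0], "claw": 0}
    - {"offset": [-0.099, 0.045, -0.23], "rotation": [-0.002, -0.375, -0.001], "claw": 0}
    - {"offset": [-0.099, 0.045, -0.23], "rotation": [-0.002, -0.375, -0.001], "claw": 0}
    - {"offset": [-0.099, 0.045, -0.23], "rotation": [-0.002, -0.375, -0.001], "claw": 0}

```text
clock: 5.28
tcp_pos: [0.53, 0.0429, 0.1778]
orientation: [2.128, 1.645, -0.673]
contact_force: [-0.1, -0.7, -3.3]
grip_width: 0.0535
gripper_force: 75.3
```

Run:
```python
from h import *
meas()
o=get_obs();print(o['tcp_pos']);setcmd(o['tcp_pos'],Rn.from_rotvec(o['orientation']).as_matrix())
plan((np.array([.525,.01,.16]),frame(75,-80)))
```

```text
t 5.28 dp mm [-0.   2.9 -2.1] drot deg [-0.19 -0.01 -0.39] q [-0.85  0.56  0.52  1.82  0.24  1.2  -0.73] w 0.0535 F [-0.1 -0.7 -3.3]
[0.52995894 0.04293176 0.17781493]
[-0.113, 0.023, 0.224] [0.003, -0.392, 0.003] rows>=6.3
```

>>> drive_tool:
  rows:
    - {"offset": [-0.02, 0.004, 0.04], "rotation": [0, -0.06, 0], "claw": 0}
    - {"offset": [-0.04, 0.008, 0.08], "rotation": [0.001, -0.12, 0.001], "claw": 0}
    - {"offset": [-0.06, 0.012, 0.11], "rotation": [0.001, -0.18, 0.001], "claw": 0}
    - {"offset": [-0.075, 0.015, 0.15], "rotation": [0.002, -0.24, 0.002], "claw": 0}
    - {"offset": [-0.09, 0.019, 0.185], "rotation": [0.002, -0.31, 0.002], "claw": 0}
    - {"offset": [-0.113, 0.023, 0.224], "rotation": [0.003, -0.392, 0.003], "claw": 0}
    - {"offset": [-0.113, 0.023, 0.224], "rotation": [0.003, -0.392, 0.003], "claw": 0}
    - {"offset": [-0.113, 0.023, 0.224], "rotation": [0.003, -0.392, 0.003], "claw": 0}
    - {"offset": [-0.113, 0.023, 0.224], "rotation": [0.003, -0.392, 0.003], "claw": 0}

```text
clock: 6.03
tcp_pos: [0.5252, 0.0054, 0.1619]
orientation: [1.554, 1.181, -1.296]
contact_force: [0.4, 0.2, -3.2]
grip_width: 0.0532
gripper_force: 75.4
```

Run:
```python
from h import *
meas()
o=get_obs();print(o['tcp_pos'])
a=grab_frame('scene');b=grab_frame('side')
save({'frame':cv2.resize(np.hstack([a['frame'],b['frame']]),(800,300))},'tilt.png')
```

```text
t 6.03 dp mm [ 0.3 -4.6  1.8] drot deg [0.36 0.19 0.16] q [-0.97  1.03  0.6   1.69  0.47  1.55 -0.88] w 0.0532 F [ 0.4  0.2 -3.2]
[0.52517259 0.00535204 0.16185366]
```

View pics/tilt.png

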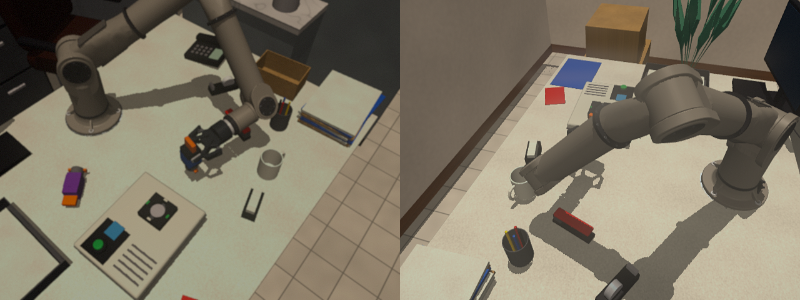

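Run:
```python
from h import *
a=dict(np.load('a.npz'));b=dict(np.load('b.npz'))
def cl(g):
    W=pts(g).reshape(-1,3);return W[np.isfinite(W).all(1)]
A0=np.vstack([cl(a),cl(b)]);A1=np.vstack([cl(grab_frame('scene')),cl(grab_frame('side'))])
m=lambda W,lo:W[(W[:,2]>lo)&(W[:,2]<.45)&(W[:,0]>.4)&(W[:,0]<.95)&(W[:,1]>.0)&(W[:,1]<.6)]
for n,W in(('before',A0),('now',A1)):
  W=m(W,.015);print(n)
  h=np.full((12,11),-1)
  lo=np.full((12,11),999)
  for x,y,z in W:
    i,j=int((y)/.05),int((x-.4)/.05);h[i,j]=max(h[i,j],z*1000);lo[i,j]=min(lo[i,j],z*1000)
  print('cols x=.40.. step .05'); 
  for i in range(12): print('y%.2f'%(i*.05),' '.join('%4d'%v for v in h[i]), ' | lo ', ' '.join('%4d'%v for v in lo[i]))
```

```text
before
cols x=.40.. step .05
y0.00   -1   -1   -1   -1  449  449  449   64   62   -1   -1  | lo   999  999  999  999  245  304  245   15   15  999  999
y0.05   -1   39   59   -1   -1   -1   49   65   50   -1   -1  | lo   999   31   15  999  999  999   16   15   20  999  999
y0.10   -1   39   60   59   56   -1   50   63   -1   -1   -1  | lo   999   22   15   15   15  999   16   15  999  999  999
y0.15   -1   -1   59   60   54   -1   99   96   -1   -1   -1  | lo   999  999   15   15   16  999   15   25  999  999  999
y0.20   -1   -1   -1   38   -1   98  101   99   -1   -1   -1  | lo   999  999  999   23  999   15   15   15  999  999  999
y0.25   -1   -1   -1   44   -1   99   99   98   -1   -1   -1  | lo   999  999  999   15  999   15   15   19  999  999  999
y0.30   56   59   59   59   -1   -1   82   81   -1   -1   -1  | lo    15   15   15   15  999  999   26   27  999  999  999
y0.35   59   59   58   -1   -1   -1   -1   -1   -1   -1   -1  | lo    15   15   15  999  999  999  999  999  999  999  999
y0.40   -1   -1   -1   -1  141  103   -1   -1   -1   -1   -1  | lo   999  999  999  999
[... 1206 characters left out ...]
 82   81   -1   -1   -1  | lo    15   15   15   15  219  212   25   30  999  999  999
y0.35  449  449  409  350  288   -1   -1   -1   -1   -1   -1  | lo    15   15   15  195  191  999  999  999  999  999  999
y0.40   -1   -1   -1   -1  146  104   -1   -1   -1   -1   -1  | lo   999  999  999  999   15   15  999  999  999  999  999
y0.45   -1   -1   -1   -1  149  149   -1   -1   -1   -1   -1  | lo   999  999  999  999   15   15  999  999  999  999  999
y0.50   -1   -1   -1   -1  103  103   81   81   81   81   81  | lo   999  999  999  999   15   15   15   15   15   15   15
y0.55   -1   -1   -1   -1   -1   82   83   82   83   83   82  | lo   999  999  999  999  999   15   25   25   27   15   18
```

The bottle is close to vertical, with its lowest point around z = 0.08. The wrist needs to stay clear of the mug and stapler, so I'll shift 36 mm in -x and 58 mm in -y before lowering.

Run:
```python
from h import *
o=get_obs();p=o['tcp_pos'];print(p);setcmd(p,Rn.from_rotvec(o['orientation']).as_matrix())
q=p+[-.036,-.058,0]
R=frame(75,-82)
plan((q,R),(q-[0,0,.065],R))
```

```text
[0.52581049 0.00576217 0.16382778]
[-0.079, -0.128, 0.429] [-0.003, -0.02, -0.003] rows>=1.6
[0.347, -0.13, 0.507] [-0.003, -0.02, -0.003] rows>=1.6
```

>>> drive_tool:
  rows:
    - {"offset": [-0.025, -0.04, 0.14], "rotation": [0, 0, 0], "claw": 0}
    - {"offset": [-0.05, -0.08, 0.28], "rotation": [0, -0.01, 0], "claw": 0}
    - {"offset": [-0.079, -0.128, 0.429], "rotation": [-0.003, -0.02, -0.003], "claw": 0}
    - {"offset": [0.02, -0.128, 0.447], "rotation": [-0.003, -0.02, -0.003], "claw": 0}
    - {"offset": [0.12, -0.129, 0.465], "rotation": [-0.003, -0.02, -0.003], "claw": 0}
    - {"offset": [0.22, -0.129, 0.484], "rotation": [-0.003, -0.02, -0.003], "claw": 0}
    - {"offset": [0.3, -0.13, 0.498], "rotation": [-0.003, -0.02, -0.003], "claw": 0}
    - {"offset": [0.347, -0.13, 0.507], "rotation": [-0.003, -0.02, -0.003], "claw": 0}
    - {"offset": [0.347, -0.13, 0.507], "rotation": [-0.003, -0.02, -0.003], "claw": 0}
    - {"offset": [0.347, -0.13, 0.507], "rotation": [-0.003, -0.02, -0.003], "claw": 0}

```text
clock: 7.07
tcp_pos: [0.4898, -0.0518, 0.098]
orientation: [1.51, 1.163, -1.32]
contact_force: [0.5, 0.2, -3.0]
grip_width: 0.0533
gripper_force: 75.4
```

Run:
```python
from h import *
meas();o=get_obs();p=o['tcp_pos'];print(p)
a=grab_frame('scene');W=pts(a)
v,u=np.mgrid[:480,:640]
m=np.hypot(W[...,0]-.5,W[...,1]+.03)<.09
ii=np.where(m&(W[...,2]>.005));c=[ii[0].min()-20,ii[0].max()+60,ii[1].min()-50,ii[1].max()+60]
print(c);save({'frame':cv2.resize(a['frame'][c[0]:c[1],c[2]:c[3]],None,fx=2.5,fy=2.5)},'low.png')
S=W[m]; S=S[(S[:,2]>.004)&(S[:,2]<.06)]; print(np.percentile(S,[0,2,50],axis=0).round(4))
```

```text
t 7.07 dp mm [-0.1  0.5 -0.9] drot deg [-0.1  -0.27 -0.13] q [-0.94  1.12  0.58  1.8   0.48  1.4  -0.98] w 0.0533 F [ 0.5  0.2 -3. ]
[ 0.48978375 -0.05176532  0.09796282]
[np.int64(211), np.int64(374), np.int64(189), np.int64(379)]
[[ 0.415  -0.0665  0.004 ]
 [ 0.4288 -0.0651  0.0041]
 [ 0.5173 -0.0446  0.0258]]
```

View pics/low.png

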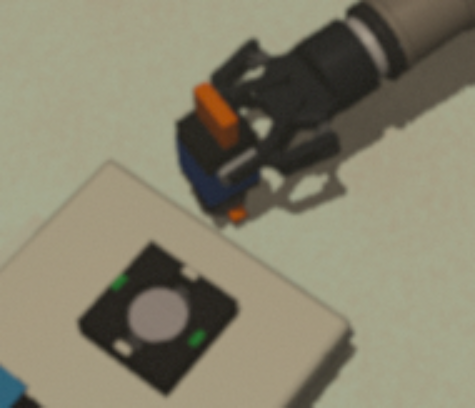

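The crop shows the bottle upright beside the printer: wing at (215,115), lug at (237,214). Green marks lie along printer x and white marks along y, as expected. Lower it gently to contact.

Run:
```python
from h import *
o=get_obs();p=o['tcp_pos'];setcmd(p,Rn.from_rotvec(o['orientation']).as_matrix())
R=frame(75,-82);R=cmd()[1]
plan((p-[0,0,.006],R),(p-[0,0,.012],R))
```

```text
[0.04, 0.0, 0.005] [0.0, 0.0, 0.0] rows>=0.1
[0.079, 0.0, 0.011] [0.0, 0.0, 0.0] rows>=0.1
```

>>> drive_tool:
  rows:
    - {"offset": [0.02, 0, 0.003], "rotation": [0, 0, 0], "claw": 0}
    - {"offset": [0.04, 0, 0.005], "rotation": [0, 0, 0], "claw": 0}
    - {"offset": [0.06, 0, 0.008], "rotation": [0, 0, 0], "claw": 0}
    - {"offset": [0.079, 0, 0.011], "rotation": [0, 0, 0], "claw": 0}
    - {"offset": [0.079, 0, 0.011], "rotation": [0, 0, 0], "claw": 0}

```text
clock: 7.53
tcp_pos: [0.4892, -0.0519, 0.0854]
orientation: [1.51, 1.163, -1.321]
contact_force: [-0.4, -0.1, -4.5]
grip_width: 0.0534
gripper_force: 75.4
```

>>> drive_tool:
  rows:
    - {"offset": [0.007, 0, 0.001], "rotation": [0, 0, 0], "claw": 0}
    - {"offset": [0.014, 0, 0.002], "rotation": [0, 0, 0], "claw": 0}
    - {"offset": [0.02, 0, 0.003], "rotation": [0, 0, 0], "claw": 0}
    - {"offset": [0.02, 0, 0.003], "rotation": [0, 0, 0], "claw": 0}

```text
clock: 7.87
tcp_pos: [0.4893, -0.052, 0.0828]
orientation: [1.51, 1.163, -1.321]
contact_force: [-1.2, 0.6, -3.2]
grip_width: 0.0533
gripper_force: 75.4
```

>>> drive_tool:
  rows:
    - {"offset": [0.007, 0, 0.001], "rotation": [0, 0, 0], "claw": 0}
    - {"offset": [0.014, 0, 0.002], "rotation": [0, 0, 0], "claw": 0}
    - {"offset": [0.02, 0, 0.003], "rotation": [0, 0, 0], "claw": 0}
    - {"offset": [0.02, 0, 0.003], "rotation": [0, 0, 0], "claw": 0}

```text
clock: 8.2
tcp_pos: [0.4893, -0.0519, 0.0822]
orientation: [1.508, 1.158, -1.323]
contact_force: [-2.9, 5.4, 9.3]
grip_width: 0.0534
gripper_force: 76.5
```

Contact. Release, then back straight out.

>>> drive_tool:
  rows:
    - {"offset": [0, 0, 0], "rotation": [0, 0, 0], "claw": 1}
    - {"offset": [0, 0, 0], "rotation": [0, 0, 0], "claw": 1}
    - {"offset": [0, 0, 0], "rotation": [0, 0, 0], "claw": 1}
    - {"offset": [0, 0, 0], "rotation": [0, 0, 0], "claw": 1}
    - {"offset": [0, 0, 0], "rotation": [0, 0, 0], "claw": 1}
    - {"offset": [0, 0, 0], "rotation": [0, 0, 0], "claw": 1}
    - {"offset": [0, 0, -0.1], "rotation": [0, 0, 0], "claw": 1}
    - {"offset": [0, 0, -0.2], "rotation": [0, 0, 0], "claw": 1}
    - {"offset": [0, 0, -0.35], "rotation": [0, 0, 0], "claw": 1}
    - {"offset": [0, 0, -0.5], "rotation": [0, 0, 0], "claw": 1}
    - {"offset": [0, 0, -0.6], "rotation": [0, 0, 0], "claw": 1}
    - {"offset": [0, 0, -0.6], "rotation": [0, 0, 0], "claw": 1}

```text
clock: 9.2
tcp_pos: [0.5138, 0.0376, 0.0914]
orientation: [1.51, 1.167, -1.315]
contact_force: [-0.3, 0.5, 0.0]
grip_width: 0.0854
gripper_force: 0.0
```

Run:
```python
from h import *
o=get_obs();p=o['tcp_pos'];print(p,o['joints'].round(2),o['contact_force']);setcmd(p,Rn.from_rotvec(o['orientation']).as_matrix())
for n in('scene','side'):
    g=grab_frame(n);W=pts(g);hsv=cv2.cvtColor(g['frame'],cv2.COLOR_RGB2HSV)
    near=np.hypot(W[...,0]-.496,W[...,1]+.03)<.06
    m=near&(hsv[...,0]>3)&(hsv[...,0]<17)&(hsv[...,1]>140)
    T=W[m];print(n,len(T));
    t=T[T[:,2]>.14]
    if len(t)>10: print('wing top',t.mean(0).round(4),cv2.minAreaRect(t[:,:2].astype(np.float32)*1000),T[:,2].max())
    t=T[T[:,2]<.03]
    if len(t)>3: print('lug',t.mean(0).round(4),len(t))
    t=W[near&(abs(W[...,2]-.113)<.006)]
    if len(t)>10: print('body top',cv2.minAreaRect(t[:,:2].astype(np.float32)*1000),len(t))
    save({'frame':g['frame']},n+'_st.png')
d=np.array([-.5,0,0])
R=cmd()[1]
plan((p+np.array([.03,.0,.12]),frame(75,-50)))
```

```text
[0.51380795 0.03757634 0.09139312] [-0.98  1.16  0.54  1.64  0.42  1.56 -0.95] [-0.27547445  0.53053466  0.0207184 ]
scene 294
wing top [ 0.4973 -0.0362  0.1487] ((495.59906005859375, -34.79607009887695), (16.961997985839844, 50.42662048339844), 76.50931549072266) 0.15443942559950719
lug [ 0.5201 -0.0415  0.0079] 32
body top ((494.8616027832031, -34.458072662353516), (55.22858810424805, 55.01431655883789), 74.29752349853516) 340
side 277
wing top [ 0.4935 -0.0268  0.1486] ((493.7015686035156, -28.847387313842773), (15.626537322998047, 47.338356018066406), 73.97940063476562) 0.15551762120594503
body top ((492.7497863769531, -26.86626434326172), (70.79945373535156, 32.955718994140625), 22.669771194458008) 144
[-0.786, 0.192, -0.161] [0.002, 0.279, 0.002] rows>=4.5
```

The bottle is standing at about (0.495, -0.032): wing top at 150 mm, lugs at -15°. Rise clear of it and bring the tool vertical, with the closing axis at 75°.

Run:
```python
from h import *
o=get_obs();p=o['tcp_pos'];setcmd(p,Rn.from_rotvec(o['orientation']).as_matrix())
plan((np.array([.535,.06,.2]),frame(75,-45)))
u=np.array([1,0,0])
plan((np.array([.53,.04,.27]),frame(120,0)))
plan((np.array([.495,-.032,.23]),frame(165.5,0)))
```

```text
[-0.686, 0.1, -0.302] [0.0, 0.325, 0.001] rows>=5.2
[-0.427, 0.002, -0.233] [-0.154, 0.372, -0.371] rows>=8.8
[-0.3, -0.442, 0.266] [0.0, -0.0, -0.397] rows>=6.4
```

>>> drive_tool:
  rows:
    - {"offset": [-0.13, 0.02, -0.15], "rotation": [0, 0.03, 0], "claw": 1}
    - {"offset": [-0.27, 0.04, -0.25], "rotation": [0, 0.08, 0], "claw": 1}
    - {"offset": [-0.41, 0.06, -0.302], "rotation": [0, 0.14, 0], "claw": 1}
    - {"offset": [-0.55, 0.08, -0.302], "rotation": [0, 0.2, 0], "claw": 1}
    - {"offset": [-0.686, 0.1, -0.302], "rotation": [0, 0.26, 0], "claw": 1}
    - {"offset": [-0.686, 0.1, -0.302], "rotation": [0, 0.325, 0.001], "claw": 1}
    - {"offset": [-0.686, 0.1, -0.302], "rotation": [0, 0.325, 0.001], "claw": 1}

```text
clock: 9.88
tcp_pos: [0.5358, 0.0543, 0.205]
orientation: [2.028, 1.537, -0.824]
contact_force: [0.0, -1.3, 0.2]
grip_width: 0.0854
gripper_force: 0.0
```

>>> drive_tool:
  rows:
    - {"offset": [-0.05, 0, -0.03], "rotation": [-0.017, 0.041, -0.041], "claw": 1}
    - {"offset": [-0.1, 0, -0.06], "rotation": [-0.034, 0.083, -0.082], "claw": 1}
    - {"offset": [-0.15, 0, -0.09], "rotation": [-0.051, 0.124, -0.124], "claw": 1}
    - {"offset": [-0.2, 0, -0.11], "rotation": [-0.068, 0.165, -0.165], "claw": 1}
    - {"offset": [-0.25, 0, -0.14], "rotation": [-0.086, 0.207, -0.206], "claw": 1}
    - {"offset": [-0.3, 0, -0.17], "rotation": [-0.103, 0.248, -0.247], "claw": 1}
    - {"offset": [-0.35, 0.001, -0.2], "rotation": [-0.12, 0.289, -0.289], "claw": 1}
    - {"offset": [-0.4, 0.002, -0.22], "rotation": [-0.137, 0.331, -0.33], "claw": 1}
    - {"offset": [-0.427, 0.002, -0.233], "rotation": [-0.154, 0.372, -0.371], "claw": 1}
    - {"offset": [-0.427, 0.002, -0.233], "rotation": [-0.154, 0.372, -0.371], "claw": 1}
    - {"offset": [-0.427, 0.002, -0.233], "rotation": [-0.154, 0.372, -0.371], "claw": 1}
    - {"offset": [-0.427, 0.002, -0.233], "rotation": [-0.154, 0.372, -0.371], "claw": 1}

```text
clock: 10.88
tcp_pos: [0.529, 0.0406, 0.2683]
orientation: [-1.574, -2.716, 0.006]
contact_force: [0.2, -0.2, -0.2]
grip_width: 0.0853
gripper_force: 0.0
```

>>> drive_tool:
  rows:
    - {"offset": [-0.05, -0.07, 0.04], "rotation": [0, 0, -0.062], "claw": 1}
    - {"offset": [-0.1, -0.15, 0.08], "rotation": [0, 0, -0.124], "claw": 1}
    - {"offset": [-0.15, -0.22, 0.13], "rotation": [0, 0, -0.186], "claw": 1}
    - {"offset": [-0.2, -0.29, 0.17], "rotation": [0, 0, -0.248], "claw": 1}
    - {"offset": [-0.25, -0.36, 0.22], "rotation": [0, 0, -0.31], "claw": 1}
    - {"offset": [-0.3, -0.442, 0.266], "rotation": [0, 0, -0.372], "claw": 1}
    - {"offset": [-0.3, -0.442, 0.266], "rotation": [0, 0, -0.397], "claw": 1}
    - {"offset": [-0.3, -0.442, 0.266], "rotation": [0, 0, -0.397], "claw": 1}
    - {"offset": [-0.3, -0.442, 0.266], "rotation": [0, 0, -0.397], "claw": 1}
    - {"offset": [-0.3, -0.442, 0.266], "rotation": [0, 0, -0.397], "claw": 1}

```text
clock: 11.72
tcp_pos: [0.4953, -0.0304, 0.2298]
orientation: [-0.398, -3.115, 0.0]
contact_force: [0.0, -0.2, 0.4]
grip_width: 0.0857
gripper_force: 0.0
```

Run:
```python
from h import *
meas();o=get_obs();p=o['tcp_pos'];print(p);
g=grab_frame('wrist');s=grab_frame('side')
save(g,'wr.png');np.savez('w.npz',**g)
for n,g in(('wrist',g),('side',s),('scene',grab_frame('scene'))):
    W=pts(g);hsv=cv2.cvtColor(g['frame'],cv2.COLOR_RGB2HSV)
    m=(np.hypot(W[...,0]-.495,W[...,1]+.03)<.06)&(hsv[...,0]>3)&(hsv[...,0]<17)&(hsv[...,1]>140)
    T=W[m&(W[...,2]>.147)];print(n,len(T))
    if len(T)>10: print(T.mean(0),cv2.minAreaRect(T[:,:2].astype(np.float32)*1000))
```

```text
t 11.72 dp mm [ 0.2  1.6 -0.3] drot deg [0.05 0.04 0.02] q [-0.31  0.18  0.28  1.99 -0.06  0.98  1.32] w 0.0857 F [ 0.  -0.2  0.4]
[ 0.49526037 -0.03040733  0.22978876]
wrist 2086
[ 0.49341802 -0.03117142  0.14952684] ((494.40704345703125, -31.34281349182129), (15.572521209716797, 49.73695373535156), 74.77387237548828)
side 81
[ 0.49361912 -0.02792961  0.15116587] ((493.6824035644531, -29.10157012939453), (13.570099830627441, 47.07452392578125), 74.22525024414062)
scene 129
[ 0.49658235 -0.03528143  0.1499163 ] ((496.04498291015625, -34.55791473388672), (16.295719146728516, 48.41642379760742), 72.92118835449219)
```

View pics/wr.png

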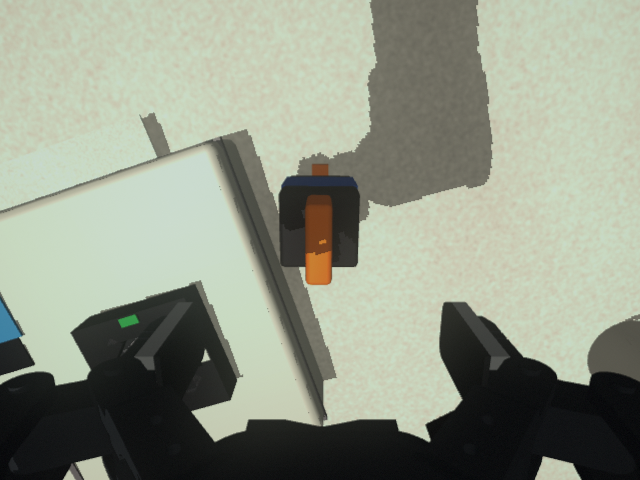

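The wrist view shows the wing at (318,240), centred between the fingers. The fused wing centre is (0.4944, -0.0315), with thickness along 74.7°. Going down to grip it.

Run:
```python
from h import *
o=get_obs();p=o['tcp_pos'];setcmd(p,Rn.from_rotvec(o['orientation']).as_matrix())
plan((np.array([.4944,-.0315,.118]),frame(164.7,0)))
```

```text
[0.005, -0.004, 0.748] [0.0, -0.0, 0.006] rows>=2.7
```

>>> drive_tool:
  rows:
    - {"offset": [0.005, -0.004, 0.15], "rotation": [0, 0, 0.006], "claw": 1}
    - {"offset": [0.005, -0.004, 0.3], "rotation": [0, 0, 0.006], "claw": 1}
    - {"offset": [0.005, -0.004, 0.45], "rotation": [0, 0, 0.006], "claw": 1}
    - {"offset": [0.005, -0.004, 0.6], "rotation": [0, 0, 0.006], "claw": 1}
    - {"offset": [0.005, -0.004, 0.7], "rotation": [0, 0, 0.006], "claw": 1}
    - {"offset": [0.005, -0.004, 0.748], "rotation": [0, 0, 0.006], "claw": 1}
    - {"offset": [0.005, -0.004, 0.748], "rotation": [0, 0, 0.006], "claw": 1}
    - {"offset": [0.005, -0.004, 0.748], "rotation": [0, 0, 0.006], "claw": 1}

```text
clock: 12.53
tcp_pos: [0.4946, -0.0321, 0.1184]
orientation: [0.418, 3.114, 0.001]
contact_force: [0.0, -0.6, -0.2]
grip_width: 0.0852
gripper_force: 0.0
```

>>> drive_tool:
  rows:
    - {"offset": [0, 0, 0], "rotation": [0, 0, 0], "claw": 0.5}
    - {"offset": [0, 0, 0], "rotation": [0, 0, 0], "claw": 0.4}
    - {"offset": [0, 0, 0], "rotation": [0, 0, 0], "claw": 0.3}
    - {"offset": [0, 0, 0], "rotation": [0, 0, 0], "claw": 0.25}
    - {"offset": [0, 0, 0], "rotation": [0, 0, 0], "claw": 0.2}
    - {"offset": [0, 0, 0], "rotation": [0, 0, 0], "claw": 0.1}
    - {"offset": [0, 0, 0], "rotation": [0, 0, 0], "claw": 0}
    - {"offset": [0, 0, 0], "rotation": [0, 0, 0], "claw": 0}
    - {"offset": [0, 0, 0], "rotation": [0, 0, 0], "claw": 0}
    - {"offset": [0, 0, 0], "rotation": [0, 0, 0], "claw": 0}
  force: 90

```text
clock: 13.37
tcp_pos: [0.4948, -0.0323, 0.1185]
orientation: [0.417, 3.113, 0.001]
contact_force: [1.3, 1.0, 6.6]
grip_width: 0.0146
gripper_force: 88.9
```

Run:
```python
from h import *
meas();o=get_obs();p=o['tcp_pos'];print(p,o['gripper_force']);setcmd(p,Rn.from_rotvec(o['orientation']).as_matrix())
plan((p+[0,0,.06],frame(164.7,0)),(np.array([.53,-.09,.26]),frame(130,0)))
plan((np.array([.569,-.185,.27]),frame(93.3,0)))
```

```text
t 13.37 dp mm [ 0.4 -0.8  0.6] drot deg [-0.04 -0.07  0.02] q [-0.28  0.34  0.26  2.1  -0.13  0.72  1.37] w 0.0146 F [1.3 1.  6.6]
[ 0.49483333 -0.03227134  0.11851469] 88.89963984489441
[-0.0, 0.0, -0.4] [0.0, 0.001, 0.0] rows>=1.4
[-0.329, -0.309, -0.943] [0.001, 0.0, 0.303] rows>=4.8
[-0.652, -0.208, -0.066] [-0.0, 0.001, 0.32] rows>=5.1
```

>>> drive_tool:
  rows:
    - {"offset": [0, 0, -0.13], "rotation": [0, 0, 0], "claw": 0}
    - {"offset": [0, 0, -0.27], "rotation": [0, 0, 0], "claw": 0}
    - {"offset": [0, 0, -0.42], "rotation": [0, 0.001, 0], "claw": 0}
    - {"offset": [0, 0, -0.58], "rotation": [0, 0.001, 0], "claw": 0}
    - {"offset": [-0.05, -0.05, -0.72], "rotation": [0, 0, 0.05], "claw": 0}
    - {"offset": [-0.11, -0.1, -0.85], "rotation": [0, 0, 0.1], "claw": 0}
    - {"offset": [-0.165, -0.155, -0.93], "rotation": [0, 0, 0.15], "claw": 0}
    - {"offset": [-0.22, -0.21, -0.943], "rotation": [0, 0, 0.2], "claw": 0}
    - {"offset": [-0.275, -0.26, -0.943], "rotation": [0.001, 0, 0.25], "claw": 0}
    - {"offset": [-0.329, -0.309, -0.943], "rotation": [0.001, 0, 0.303], "claw": 0}
    - {"offset": [-0.329, -0.309, -0.943], "rotation": [0.001, 0, 0.303], "claw": 0}

```text
clock: 14.28
tcp_pos: [0.5295, -0.0919, 0.2587]
orientation: [-1.336, -2.842, 0.005]
contact_force: [-0.8, 0.1, -2.6]
grip_width: 0.0146
gripper_force: 88.5
```

>>> drive_tool:
  rows:
    - {"offset": [-0.1, -0.035, -0.01], "rotation": [0, 0, 0.053], "claw": 0}
    - {"offset": [-0.22, -0.07, -0.02], "rotation": [0, 0, 0.107], "claw": 0}
    - {"offset": [-0.33, -0.105, -0.033], "rotation": [0, 0, 0.16], "claw": 0}
    - {"offset": [-0.44, -0.14, -0.044], "rotation": [0, 0, 0.213], "claw": 0}
    - {"offset": [-0.55, -0.175, -0.055], "rotation": [0, 0.001, 0.267], "claw": 0}
    - {"offset": [-0.652, -0.208, -0.066], "rotation": [0, 0.001, 0.32], "claw": 0}
    - {"offset": [-0.652, -0.208, -0.066], "rotation": [0, 0.001, 0.32], "claw": 0}
    - {"offset": [-0.652, -0.208, -0.066], "rotation": [0, 0.001, 0.32], "claw": 0}
    - {"offset": [-0.652, -0.208, -0.066], "rotation": [0, 0.001, 0.32], "claw": 0}

```text
clock: 15.03
tcp_pos: [0.5679, -0.1837, 0.2685]
orientation: [-2.149, -2.286, 0.002]
contact_force: [0.1, 0.6, -3.7]
grip_width: 0.0148
gripper_force: 88.4
```

Run:
```python
from h import *
meas();o=get_obs();p=o['tcp_pos'];print(p,o['gripper_force'],o['grip_width'])
for n in('scene','side'):
    g=grab_frame(n);W=pts(g);hsv=cv2.cvtColor(g['frame'],cv2.COLOR_RGB2HSV);H,S,V=[hsv[...,i].astype(int) for i in range(3)];Z=W[...,2]
    near=np.hypot(W[...,0]-.569,W[...,1]+.185)<.09
    m=near&(H>3)&(H<17)&(S>140)
    T=W[m&(Z<.175)]; print(n,'lugs',len(T)); 
    if len(T): print(T.mean(0).round(4), T.min(0).round(3),T.max(0).round(3))
    for nm,lo,hi in(('nozzle',.16,.176),('body',.19,.255)):
        T=W[near&(Z>lo)&(Z<hi)&~m]; 
        if len(T): print(nm,len(T),cv2.minAreaRect(T[:,:2].astype(np.float32)*1000),T.mean(0).round(4))
    q=near&(abs(Z-.106)<.004)&(V<90)&(S<90);T=W[q];print('rim',len(T),cv2.minAreaRect(T[:,:2].astype(np.float32)*1000))
    i=np.where(near&(Z>.05));c=[max(0,i[0].min()-30),i[0].max()+30,max(0,i[1].min()-30),i[1].max()+30]
    g['frame']=g['frame'][c[0]:c[1],c[2]:c[3]];save({'frame':cv2.resize(g['frame'],(400,400))},n+'_in.png')
    print(c)
cv2.imwrite('pics/in.png',np.hstack([cv2.imread('pics/scene_in.png'),cv2.imread('pics/side_in.png')]))
```

```text
t 15.03 dp mm [-1.1  1.4 -1.5] drot deg [ 0.18  0.08 -0.23] q [-0.23  0.35  0.56  1.73 -0.21  1.12  0.46] w 0.0148 F [ 0.1  0.6 -3.7]
[ 0.56787603 -0.18365959  0.26848579] 88.41825842857361 0.014822340524608159
scene lugs 71
[ 0.5664 -0.2111  0.152 ] [ 0.536 -0.219  0.103] [ 0.577 -0.194  0.166]
nozzle 35 ((579.8634643554688, -194.78384399414062), (44.48491668701172, 14.305070877075195), 49.94496536254883) [ 0.5855 -0.1903  0.1653]
body 697 ((582.9075927734375, -196.9355926513672), (76.72169494628906, 40.30315017700195), 49.438785552978516) [ 0.5836 -0.1962  0.2233]
rim 854 ((568.5734252929688, -185.3685760498047), (93.54068756103516, 93.80326843261719), 3.0668976306915283)
[np.int64(32), np.int64(412), np.int64(132), np.int64(326)]
side lugs 0
nozzle 94 ((562.7276611328125, -162.07965087890625), (44.0805778503418, 29.536306381225586), 15.339654922485352) [ 0.5639 -0.1627  0.1671]
body 575 ((567.5631713867188, -182.74099731445312), (54.79299545288086, 63.795616149902344), 2.6205263137817383) [ 0.5629 -0.1609  0.2232]
rim 456 ((567.9723510742188, -181.72450256347656), (91.72573852539062, 95.78129577636719), 2.9231514930725098)
[0, np.int64(231), np.int64(258), np.int64(383)]
```

View pics/in.png

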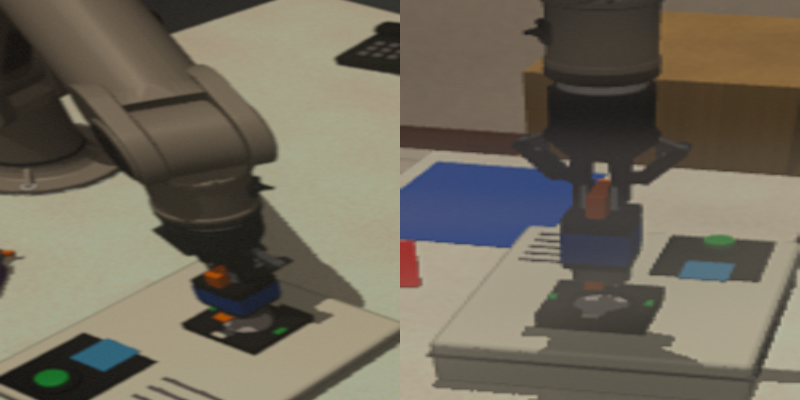

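The bottle hangs over the collar, and its lug shows between the white marks. The scene and side cameras differ by about 3 mm, so I'll check the collar against the wrist picture too.

Run:
```python
from h import *
w=dict(np.load('w.npz'))
for n,g in(('wrist_old',w),('scene',dict(np.load('a.npz'))),('side',dict(np.load('b.npz'))),('wrist',grab_frame('wrist'))):
    W=pts(g);hsv=cv2.cvtColor(g['frame'],cv2.COLOR_RGB2HSV);H,S,V=[hsv[...,i].astype(int) for i in range(3)];Z=W[...,2]
    near=np.hypot(W[...,0]-.569,W[...,1]+.185)<.07
    m=(near&(H>40)&(H<85)&(S>90)&(abs(Z-.106)<.006)).astype(np.uint8)
    k,l,st,c=cv2.connectedComponentsWithStats(m)
    for i in range(1,k):
        if st[i,4]>8: print(n,'green',c[i].round(),st[i,4],np.median(W[l==i],0).round(4))
    m=(near&(V>130)&(S<60)&(abs(Z-.106)<.004)).astype(np.uint8)
    k,l,st,c=cv2.connectedComponentsWithStats(m)
    for i in range(1,k):
        if st[i,4]>8: print(n,'white',c[i].round(),st[i,4],np.median(W[l==i],0).round(4))
    q=near&(abs(Z-.106)<.004);T=W[q]
    if len(T)>50: print(n,'rim',len(T),cv2.minAreaRect(T[:,:2].astype(np.float32)*1000),np.median(T[:,2]),T.min(0)[:2],T.max(0)[:2])
```

```text
wrist_old green [128. 321.] 189 [ 0.5276 -0.1851  0.1069]
wrist_old white [205. 356.] 51 [ 0.5706 -0.1397  0.1068]
wrist_old rim 4534 ((568.9812622070312, -182.7615966796875), (93.40202331542969, 93.84452819824219), 3.3266921043395996) 0.1058368462306203 [ 0.52018888 -0.23205276] [ 0.61466675 -0.13420091]
scene green [236. 324.] 28 [ 0.5271 -0.1875  0.1067]
scene green [267. 346.] 42 [ 0.6089 -0.1823  0.1061]
scene white [265. 319.] 17 [ 0.5664 -0.1424  0.1071]
scene white [238. 350.] 14 [ 0.5702 -0.2263  0.1069]
scene rim 1317 ((568.3719482421875, -185.13380432128906), (94.92877960205078, 93.65703582763672), 3.460721969604492) 0.10623416002770121 [ 0.51905394 -0.2339557 ] [ 0.61819832 -0.13667343]
side rim 554 ((568.8570556640625, -182.1125946044922), (93.03677368164062, 100.46390533447266), 3.723583936691284) 0.10741807381567867 [ 0.51935035 -0.23280776] [ 0.61562947 -0.13106549]
wrist green [266. 210.] 16 [ 0.525  -0.1795  0.1067]
wrist green [378. 212.] 29 [ 0.6128 -0.1754  0.1063]
wrist white [262. 172.] 9 [ 0.5211 -0.1509  0.1055]
wrist white [263. 192.] 9 [ 0.5222 -0.1662  0.106 ]
wrist rim 4215 ((567.6690673828125, -159.79693603515625), (92.04783630371094, 46.548866271972656), 3.1738009452819824) 0.10576670592461018 [ 0.52079195 -0.18402201] [ 0.61470455 -0.13411423]
```

The wrist picture gives the collar at (0.569, -0.183), yaw 3.3°. The side view agrees. Align and descend in steps.

Run:
```python
from h import *
o=get_obs();p=o['tcp_pos'];setcmd(p,Rn.from_rotvec(o['orientation']).as_matrix())
R=frame(93.3,0);t=np.array([.569,-.183,0])
plan((t+[0,0,.235],R))
```

```text
[0.004, 0.006, 0.227] [-0.001, -0.001, 0.002] rows>=0.8
```

>>> drive_tool:
  rows:
    - {"offset": [0.004, 0.006, 0.08], "rotation": [-0.001, -0.001, 0.002], "claw": 0}
    - {"offset": [0.004, 0.006, 0.16], "rotation": [-0.001, -0.001, 0.002], "claw": 0}
    - {"offset": [0.004, 0.006, 0.227], "rotation": [-0.001, -0.001, 0.002], "claw": 0}
    - {"offset": [0.004, 0.006, 0.227], "rotation": [-0.001, -0.001, 0.002], "claw": 0}
    - {"offset": [0.004, 0.006, 0.227], "rotation": [-0.001, -0.001, 0.002], "claw": 0}

```text
clock: 15.6
tcp_pos: [0.5687, -0.1839, 0.2345]
orientation: [-2.159, -2.281, 0.003]
contact_force: [0.9, 0.4, -2.9]
grip_width: 0.0147
gripper_force: 88.3
```

Run:
```python
from h import *
meas();o=get_obs();p=o['tcp_pos'];print(p);setcmd(p,Rn.from_rotvec(o['orientation']).as_matrix())
R=frame(93.3,0);t=np.array([.569,-.183,0])
plan((t+[0,0,.220],R))
```

```text
t 15.6 dp mm [-0.3 -1.  -0.5] drot deg [ 0.08 -0.03  0.14] q [-0.22  0.38  0.55  1.77 -0.23  1.05  0.47] w 0.0147 F [ 0.9  0.4 -2.9]
[ 0.56874557 -0.18394781  0.23448678]
[0.006, 0.002, 0.097] [-0.001, 0.0, -0.001] rows>=0.3
```

>>> drive_tool:
  rows:
    - {"offset": [0.006, 0.002, 0.02], "rotation": [-0.001, 0, -0.001], "claw": 0}
    - {"offset": [0.006, 0.002, 0.04], "rotation": [-0.001, 0, -0.001], "claw": 0}
    - {"offset": [0.006, 0.002, 0.06], "rotation": [-0.001, 0, -0.001], "claw": 0}
    - {"offset": [0.006, 0.002, 0.08], "rotation": [-0.001, 0, -0.001], "claw": 0}
    - {"offset": [0.006, 0.002, 0.097], "rotation": [-0.001, 0, -0.001], "claw": 0}
    - {"offset": [0.006, 0.002, 0.097], "rotation": [-0.001, 0, -0.001], "claw": 0}

```text
clock: 16.1
tcp_pos: [0.5693, -0.1833, 0.2202]
orientation: [2.157, 2.282, 0.0]
contact_force: [0.4, 1.0, -3.5]
grip_width: 0.0146
gripper_force: 88.4
```

Run:
```python
from h import *
meas();o=get_obs();p=o['tcp_pos'];print(p,o['moment'])
```

```text
t 16.1 dp mm [ 0.4 -0.3  0.3] drot deg [-0.07 -0.02  0.03] q [-0.21  0.4   0.55  1.79 -0.24  1.02  0.48] w 0.0146 F [ 0.4  1.  -3.5]
[ 0.56932775 -0.18330132  0.22020582] [0.01467384 0.0227474  0.00285007]
```

The nozzle is about 4 mm inside with no side force. Push on to 18.5 mm.

>>> drive_tool:
  rows:
    - {"offset": [0, 0, 0.02], "rotation": [0, 0, 0], "claw": 0}
    - {"offset": [0, 0, 0.04], "rotation": [0, 0, 0], "claw": 0}
    - {"offset": [0, 0, 0.06], "rotation": [0, 0, 0], "claw": 0}
    - {"offset": [0, 0, 0.08], "rotation": [0, 0, 0], "claw": 0}
    - {"offset": [0, 0, 0.095], "rotation": [0, 0, 0], "claw": 0}
    - {"offset": [0, 0, 0.095], "rotation": [0, 0, 0], "claw": 0}
    - {"offset": [0, 0, 0.095], "rotation": [0, 0, 0], "claw": 0}

```text
clock: 16.68
tcp_pos: [0.5701, -0.1836, 0.2071]
orientation: [2.156, 2.28, 0.002]
contact_force: [-0.4, 0.5, 5.1]
grip_width: 0.0144
gripper_force: 89.6
```

Run:
```python
from h import *
meas();o=get_obs();p=o['tcp_pos'];print(p,o['moment'],o['grip_width'])
g=grab_frame('scene');W=pts(g)
near=np.hypot(W[...,0]-.569,W[...,1]+.183)<.08
hsv=cv2.cvtColor(g['frame'],cv2.COLOR_RGB2HSV)
T=W[near&(hsv[...,0]>3)&(hsv[...,0]<17)&(hsv[...,1]>140)];print('orange z',T[:,2].min(),T[:,2].max(),len(T))
T=W[np.hypot(W[...,0]-.569,W[...,1]+.183)<.045];T=T[(T[:,2]>.112)&(T[:,2]<.2)]
h,e=np.histogram(T[:,2],np.arange(.11,.21,.005));print(h)
```

```text
t 16.68 dp mm [  1.1  -0.6 -12.9] drot deg [-0.18 -0.04  0.04] q [-0.2   0.41  0.54  1.8  -0.25  0.99  0.49] w 0.0144 F [-0.4  0.5  5.1]
[ 0.5700873  -0.18364165  0.20705461] [0.08938268 0.32408934 0.06389011] 0.014424808031454897
orange z 0.0826578847272108 0.27580418807914586 228
[ 1  5 41 32 44 45 45 46 46 46 45 54 49 53 51 42 53 88  0]
```

The force is 8.6 N above baseline, which fits about 9 mm of plate travel. Press 1.5 mm more, then turn 90° clockwise.

>>> drive_tool:
  rows:
    - {"offset": [0, 0, 0.01], "rotation": [0, 0, 0], "claw": 0}
    - {"offset": [0, 0, 0.01], "rotation": [0, 0, 0.05], "claw": 0}
    - {"offset": [0, 0, 0.01], "rotation": [0, 0, 0.1], "claw": 0}
    - {"offset": [0, 0, 0.01], "rotation": [0, 0, 0.15], "claw": 0}
    - {"offset": [0, 0, 0.01], "rotation": [0, 0, 0.2], "claw": 0}
    - {"offset": [0, 0, 0.01], "rotation": [0, 0, 0.25], "claw": 0}
    - {"offset": [0, 0, 0.01], "rotation": [0, 0, 0.3], "claw": 0}
    - {"offset": [0, 0, 0.01], "rotation": [0, 0, 0.35], "claw": 0}
    - {"offset": [0, 0, 0.01], "rotation": [0, 0, 0.4], "claw": 0}

```text
clock: 17.48
tcp_pos: [0.5702, -0.1841, 0.2059]
orientation: [2.877, 1.254, 0.004]
contact_force: [-0.1, 0.6, 5.4]
grip_width: 0.0147
gripper_force: 89.8
```

>>> drive_tool:
  rows:
    - {"offset": [0, 0, 0], "rotation": [0, 0, 0.05], "claw": 0}
    - {"offset": [0, 0, 0], "rotation": [0, 0, 0.1], "claw": 0}
    - {"offset": [0, 0, 0], "rotation": [0, 0, 0.15], "claw": 0}
    - {"offset": [0, 0, 0], "rotation": [0, 0, 0.2], "claw": 0}
    - {"offset": [0, 0, 0], "rotation": [0, 0, 0.25], "claw": 0}
    - {"offset": [0, 0, 0], "rotation": [0, 0, 0.3], "claw": 0}
    - {"offset": [0, 0, 0], "rotation": [0, 0, 0.35], "claw": 0}
    - {"offset": [0, 0, 0], "rotation": [0, 0, 0.38], "claw": 0}
    - {"offset": [0, 0, 0], "rotation": [0, 0, 0.38], "claw": 0}
    - {"offset": [0, 0, 0], "rotation": [0, 0, 0.38], "claw": 0}

```text
clock: 18.32
tcp_pos: [0.5702, -0.184, 0.2057]
orientation: [3.138, 0.105, 0.006]
contact_force: [-0.6, -0.7, 6.5]
grip_width: 0.0145
gripper_force: 89.8
```

Run:
```python
from h import *
o=get_obs();print(o['tcp_pos'],o['moment'],o['grip_width'],o['joints'].round(2));M=Rn.from_rotvec(o['orientation']).as_matrix();print(np.degrees(np.arctan2(M[1,1],M[0,1])))
for n in('scene','side'):
    g=grab_frame(n);W=pts(g);hsv=cv2.cvtColor(g['frame'],cv2.COLOR_RGB2HSV)
    T=W[np.hypot(W[...,0]-.569,W[...,1]+.183)<.05];T=T[(T[:,2]>.125)&(T[:,2]<.2)];print(n,cv2.minAreaRect(T[:,:2].astype(np.float32)*1000))
    T=W[np.hypot(W[...,0]-.569,W[...,1]+.183)<.05];T=T[(T[:,2]>.198)&(T[:,2]<.21)];print(n,len(T),cv2.minAreaRect(T[:,:2].astype(np.float32)*1000))
```

```text
[ 0.57023697 -0.18395028  0.20572163] [-7.69469192e-02  2.73905858e-01 -1.51696309e-05] 0.014513469989840589 [-0.46  0.52  0.93  1.82 -0.48  1.04 -0.85]
-86.18280225504628
scene ((571.371337890625, -185.8844451904297), (56.34112548828125, 57.02602005004883), 4.385527610778809)
scene 268 ((573.9129638671875, -185.96641540527344), (49.56222152709961, 55.08460998535156), 1.7296857833862305)
side ((569.9527587890625, -179.0034637451172), (53.749637603759766, 53.45142364501953), 4.267195701599121)
side 175 ((570.1388549804688, -177.7877655029297), (54.30366134643555, 49.6053581237793), 6.283127307891846)
```

The bottle has turned with the tool (body at 4.3°, target 3.3°). Release and rise.

>>> drive_tool:
  rows:
    - {"offset": [0, 0, 0], "rotation": [0, 0, 0], "claw": 0.3}
    - {"offset": [0, 0, 0], "rotation": [0, 0, 0], "claw": 0.6}
    - {"offset": [0, 0, 0], "rotation": [0, 0, 0], "claw": 0.8}
    - {"offset": [0, 0, 0], "rotation": [0, 0, 0], "claw": 0.8}
    - {"offset": [0, 0, 0], "rotation": [0, 0, 0], "claw": 0.8}
    - {"offset": [0, 0, 0], "rotation": [0, 0, 0], "claw": 0.8}
    - {"offset": [0, 0, -0.1], "rotation": [0, 0, 0], "claw": 0.8}
    - {"offset": [0, 0, -0.3], "rotation": [0, 0, 0], "claw": 0.8}
    - {"offset": [0, 0, -0.5], "rotation": [0, 0, 0], "claw": 0.8}
    - {"offset": [0, 0, -0.55], "rotation": [0, 0, 0], "claw": 0.8}
    - {"offset": [0, 0, -0.55], "rotation": [0, 0, 0], "claw": 0.8}
    - {"offset": [0, 0, -0.55], "rotation": [0, 0, 0], "claw": 0.8}

```text
clock: 19.42
tcp_pos: [0.5694, -0.1831, 0.2872]
orientation: [3.139, 0.106, 0.004]
contact_force: [-0.0, 0.7, -1.1]
grip_width: 0.0683
gripper_force: 0.0
```

Run:
```python
from h import *
o=get_obs();p=o['tcp_pos'];print(p,o['contact_force'],o['joints'].round(2));setcmd(p,Rn.from_rotvec(o['orientation']).as_matrix())
for n in('scene','side','wrist'):
    g=grab_frame(n);W=pts(g);hsv=cv2.cvtColor(g['frame'],cv2.COLOR_RGB2HSV);H,S,V=[hsv[...,i].astype(int) for i in range(3)];Z=W[...,2]
    near=np.hypot(W[...,0]-.569,W[...,1]+.183)<.05
    T=W[near&(Z>.125)&(Z<.2)];
    if len(T):print(n,cv2.minAreaRect(T[:,:2].astype(np.float32)*1000))
    T=W[near&(H>3)&(H<17)&(S>140)&(Z>.233)]
    if len(T)>5:print('wingtop',cv2.minAreaRect(T[:,:2].astype(np.float32)*1000),np.percentile(T[:,2],[50,90,100]))
    m=((np.hypot(W[...,0]-.51,W[...,1]+.384)<.06)&(H>40)&(H<85)&(S>90)&(Z>.085)).astype(np.uint8)
    k,l,st,c=cv2.connectedComponentsWithStats(m)
    for i in range(1,k):
        if st[i,4]>20: q=W[l==i];q=q[q[:,2]>.098];print(n,'button',st[i,4],np.median(q,0),cv2.minEnclosingCircle(q[:,:2].astype(np.float32)*1000),(q[:,:2].min(0)+q[:,:2].max(0))/2)
```

```text
[ 0.5694302  -0.18307676  0.28722939] [-0.02348653  0.71364196 -1.08316321] [-0.52  0.44  1.    1.73 -0.4   1.19 -0.91]
scene ((572.0862426757812, -186.6727294921875), (57.078433990478516, 55.271175384521484), 3.9968419075012207)
wingtop ((572.4370727539062, -185.93138122558594), (48.8184700012207, 16.737642288208008), 3.762552261352539) [0.23954327 0.24218481 0.2440982 ]
scene button 283 [ 0.51114473 -0.38407021  0.10199253] ((510.4879150390625, -383.933837890625), 16.73251724243164) [ 0.5104879  -0.38380699]
side ((559.0823974609375, -167.82815551757812), (73.80027770996094, 38.55607986450195), 44.14760208129883)
wingtop ((570.1072998046875, -181.42909240722656), (47.64400100708008, 10.70128059387207), 6.377283096313477) [0.24209193 0.24380356 0.24401268]
side button 38 [ 0.51016026 -0.37852423  0.10430873] ((509.76739501953125, -376.851318359375), 14.413424491882324) [ 0.50923273 -0.37757041]
wrist ((574.9985961914062, -183.0052490234375), (48.81379318237305, 54.4662971496582), 4.142530918121338)
wingtop ((572.4848022460938, -187.58250427246094), (49.559410095214844, 24.391252517700195), 4.343691825866699) [0.2394855  0.24039489 0.3713783 ]
wrist button 1123 [ 0.51186222 -0.37973571  0.10145853] ((511.3597412109375, -380.8868713378906), 16.095651626586914) [ 0.51109975 -0.38075462]
```

The bottle is locked: wing top at 0.240 m, as it should be with the nozzle 16 mm deep, and lugs at 3.8°. The button is at (0.511, -0.381), top at 0.102.

Run:
```python
from h import *
M=cmd()[1]; R=frame(3.8,0)
plan((np.array([.54,-.28,.287]),R))
plan((np.array([.511,-.381,.27]),R))
plan((np.array([.511,-.381,.125]),R))
```

```text
[-0.239, 0.631, 0.001] [0.0, -0.001, 0.0] rows>=2.4
[-0.238, 0.659, 0.114] [0.0, -0.0, 0.0] rows>=2.6
[-0.001, -0.001, 0.967] [0.0, -0.0, 0.0] rows>=3.5
```

>>> drive_tool:
  rows:
    - {"offset": [-0.06, 0.16, 0], "rotation": [0, 0, 0], "claw": 0.8}
    - {"offset": [-0.12, 0.32, 0], "rotation": [0, 0, 0], "claw": 0.4}
    - {"offset": [-0.18, 0.48, 0], "rotation": [0, 0, 0], "claw": 0}
    - {"offset": [-0.239, 0.631, 0.001], "rotation": [0, -0.001, 0], "claw": 0}
    - {"offset": [-0.3, 0.8, 0.02], "rotation": [0, -0.001, 0], "claw": 0}
    - {"offset": [-0.36, 0.96, 0.05], "rotation": [0, -0.001, 0], "claw": 0}
    - {"offset": [-0.36, 0.96, 0.05], "rotation": [0, -0.001, 0], "claw": 0}
    - {"offset": [-0.36, 0.96, 0.05], "rotation": [0, -0.001, 0], "claw": 0}
    - {"offset": [-0.36, 0.96, 0.05], "rotation": [0, -0.001, 0], "claw": 0}

```text
clock: 20.32
tcp_pos: [0.5253, -0.3299, 0.2791]
orientation: [3.14, 0.105, -0.002]
contact_force: [1.0, 0.7, -0.1]
grip_width: -0.0001
gripper_force: 0.0
```

Run:
```python
from h import *
o=get_obs();p=o['tcp_pos'];print(p,o['grip_width'],o['joints'].round(2));setcmd(p,Rn.from_rotvec(o['orientation']).as_matrix())
plan((np.array([.511,-.381,.125]),frame(3.8,0)))
```

```text
[ 0.52526805 -0.32993058  0.27912062] -5.804867304596165e-05 [-0.22  0.49  0.97  1.68 -0.43  1.2  -0.65]
[-0.117, 0.333, 1.028] [0.0, 0.0, 0.0] rows>=3.9
```

>>> drive_tool:
  rows:
    - {"offset": [-0.05, 0.15, 0.1], "rotation": [0, 0, 0], "claw": 0}
    - {"offset": [-0.117, 0.333, 0.3], "rotation": [0, 0, 0], "claw": 0}
    - {"offset": [-0.117, 0.333, 0.5], "rotation": [0, 0, 0], "claw": 0}
    - {"offset": [-0.117, 0.333, 0.7], "rotation": [0, 0, 0], "claw": 0}
    - {"offset": [-0.117, 0.333, 0.9], "rotation": [0, 0, 0], "claw": 0}
    - {"offset": [-0.117, 0.333, 1.0], "rotation": [0, 0, 0], "claw": 0}
    - {"offset": [-0.117, 0.333, 1.0], "rotation": [0, 0, 0], "claw": 0}
    - {"offset": [-0.117, 0.333, 1.0], "rotation": [0, 0, 0], "claw": 0}

```text
clock: 20.98
tcp_pos: [0.5117, -0.3811, 0.1302]
orientation: [3.139, 0.107, -0.001]
contact_force: [0.3, -1.8, 0.7]
grip_width: 0.0001
gripper_force: 0.0
```

>>> drive_tool:
  rows:
    - {"offset": [0, 0, 0.05], "rotation": [0, 0, 0], "claw": 0}
    - {"offset": [0, 0, 0.1], "rotation": [0, 0, 0], "claw": 0}
    - {"offset": [0, 0, 0.15], "rotation": [0, 0, 0], "claw": 0}
    - {"offset": [0, 0, 0.18], "rotation": [0, 0, 0], "claw": 0}
    - {"offset": [0, 0, 0.2], "rotation": [0, 0, 0], "claw": 0}
    - {"offset": [0, 0, 0.22], "rotation": [0, 0, 0], "claw": 0}
    - {"offset": [0, 0, 0.22], "rotation": [0, 0, 0], "claw": 0}

```text
clock: 21.57
tcp_pos: [0.5112, -0.3817, 0.0971]
orientation: [3.139, 0.105, 0.001]
contact_force: [-0.4, 2.5, 4.5]
grip_width: 0.0001
gripper_force: 2.1
```

>>> drive_tool:
  rows:
    - {"offset": [0, 0, 0.01], "rotation": [0, 0, 0], "claw": 0}
    - {"offset": [0, 0, 0.02], "rotation": [0, 0, 0], "claw": 0}
    - {"offset": [0, 0, 0.02], "rotation": [0, 0, 0], "claw": 0}
    - {"offset": [0, 0, 0.02], "rotation": [0, 0, 0], "claw": 0}

```text
clock: 21.9
tcp_pos: [0.5113, -0.3818, 0.096]
orientation: [3.14, 0.105, 0.002]
contact_force: [-3.4, 6.4, 17.3]
grip_width: 0.0001
gripper_force: 8.1
```

The force jumped to 17 N at 6 mm travel, so the button is at its solid stop. Retreat and check.

>>> drive_tool:
  rows:
    - {"offset": [0, 0, -0.1], "rotation": [0, 0, 0], "claw": 0}
    - {"offset": [0, 0, -0.3], "rotation": [0, 0, 0], "claw": 0}
    - {"offset": [0, 0, -0.5], "rotation": [0, 0, 0], "claw": 0}
    - {"offset": [0, 0, -0.7], "rotation": [0, 0, 0], "claw": 0}
    - {"offset": [0, 0, -0.7], "rotation": [0, 0, 0], "claw": 0}
    - {"offset": [0, 0, -0.7], "rotation": [0, 0, 0], "claw": 0}
    - {"offset": [0, 0, -0.7], "rotation": [0, 0, 0], "claw": 0}

```text
clock: 22.48
tcp_pos: [0.511, -0.3816, 0.1991]
orientation: [3.139, 0.105, 0.001]
contact_force: [-0.1, 0.2, -0.6]
grip_width: -0.0003
gripper_force: 0.0
```

Run:
```python
from h import *
o=get_obs();print(o['tcp_pos'],o['contact_force'])
g=grab_frame('scene');W=pts(g);hsv=cv2.cvtColor(g['frame'],cv2.COLOR_RGB2HSV);H,S,V=[hsv[...,i].astype(int) for i in range(3)];Z=W[...,2]
near=np.hypot(W[...,0]-.569,W[...,1]+.183)<.05
T=W[near&(H>3)&(H<17)&(S>140)&(Z>.233)];print('wingtop',cv2.minAreaRect(T[:,:2].astype(np.float32)*1000),np.median(T[:,2]))
T=W[(np.hypot(W[...,0]-.511,W[...,1]+.381)<.02)&(H>40)&(H<85)&(S>90)];print('button z',np.median(T[:,2]),len(T))
print(hand_in())
```

```text
[ 0.51103152 -0.38159925  0.19909484] [-0.09809191  0.23110938 -0.62864947]
wingtop ((571.96337890625, -186.34823608398438), (49.74485778808594, 16.975749969482422), 4.541607856750488) 0.23965726940046794
button z 0.10184170680930447 265
the job is handed in; nothing more can be done
None
```

The job is handed in at about 22.5 s on the robot clock (no verdict returned): the toner bottle was stood on the desk and let go, then locked in the collar (wing top at 240 mm, lugs 1° off), and the green button was pressed to its stop and has sprung back.

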